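# Gauge the air ring and set the fan

## Robot

A 7-joint arm with a two-finger parallel gripper is mounted at the origin on the work surface. World frame = base frame: x ahead of the robot, y to its left, z up, the work surface at z = 0. Lengths are in m, angles in rad, forces in N, time in s.
With the tool pointing down it reaches from about 0.425 to 0.925 m from the base axis. Payload 6.8 kg.
Tool frame: the origin (TCP) lies on the front face of the gripper's body, between the roots of the fingers; the fingertips stand 73 mm ahead of it and the grasp point (between the pads) lies 54 mm ahead of it (tcp_to_tips is the distance from the TCP to the fingertips, in m); z points along the fingers, x is the direction in which the jaws open and shut, and the axes are right-handed (so a half turn about z gives the same grasp; the last joint's range is limited). The gripper opens to 85 mm and grips with 20 to 120 N. Pads are 22 mm wide; open, the fingers measure 114 mm over their backs; the gripper's body (76 mm by 85 mm) begins 54 mm behind the grasp point. The pads swing forward as they close: fully open they stand 13 mm farther back than shut.
Start: joints at [-1.293, 0.477, 0.022, 1.555, -0.011, 1.109, -0.083], TCP at [0.254, 0.625, 0.304] pointing down, gripper open.
Joint ranges: [-2.96, 2.96], [-0.34, 2.1], [-1.41, 1.46], [0.24, 2.44], [-1.37, 4.51], [0.17, 1.92], [-2.96, 2.96]. Speed limits (rad/s): [2.39, 2.39, 3.14, 3.14, 3.14, 3.14, 3.14].

## Interface

Orientations are given as a unit quaternion [w, x, y, z].
In Python, from station import get_obs, read_camera, hand_in, look_for, silhouettes, tcp_to_tips gives the robot as it stands. The module is installed in compiled form; this text tells all that it offers.
- The arm moves only by the tool apply_moves, never from a script. Its argument "moves" is a list of rows, each a list of 3 entries, a list of its own where there are three numbers: the shift along the tool's x, y, z in units of 25 mm (1.0 is 25 mm), then the turn, a rotation vector about the tool's x, y, z in units of 10 degrees (1.0 is 10 degrees), then the gripper's target within -1 to 1 (fully open at 1, half-way at 0, shut at -1). In form: [[[dx, dy, dz], [rx, ry, rz], jaw], ...]. A call has 1 to 20 rows; each row is the pose to reach, as a shift and turn from the pose commanded when the call began, along the tool's axes at that moment; what a row does not reach only later rows make up. A row lasts 1/8 s, in which the tool goes at most 62.5 mm and 10.7 degrees, less where a joint would pass 70% of its speed; a pose out of reach is approached as far as the arm can. A call with a gripper value outside its range is refused whole. The fingers move at their own pace and stop on an object; "force" is the grip in N (left out, the last holds). Time passes only in rows, so rows that repeat a pose let the fingers close. It gives the time, the measured TCP pose, the force and the opening at its end, in the units of the state.
- get_obs(): the state, without advancing time (a new reading comes with each control period).
- read_camera(name): name is "scene" or "side" or "wrist"; returns a dict with "color" (480x640x3 uint8, red, green, blue), "mtx" (3x3 intrinsics, pixels), "eye" and "rotation" of the camera in the world; the wrist camera has in their place "hand_eye" (4x4, takes a point from camera to tool coordinates, whose origin is the TCP and whose axes are the tool frame's). Camera axes: x right, y up, looking along -z (the intrinsics and any distortion apply to the point x, -y, -z); pixel columns grow to the right and rows downward; lengths in m; the calibration is good to about 2 mm. A picture is of the moment at which its call begins: read the wrist's pose just before it. There is no depth.
- hand_in(): hands the job in, once; it reports no verdict.
Trained networks look in the newest picture that a camera, given by its name, has taken for a name from the list of things; names that differ only in an ending like _2 or _b are one class to them, and where a whole thing is asked for, a point or a joint stands for the part that bears it (a point fixed in the world has none). Each returns a list of dicts, best first, with "conf" (0 to 1); they miss things now and then, are a little off and sometimes report something else, mostly with a low value. They report only what shows in the picture. A call takes as long as a camera call. They do not tell look-alikes from the thing itself.
- look_for(camera, query): "pixel" ([row, column] in pixels, amid what is visible of it).
- silhouettes(camera, query): "mask" (480x640 bool, what is visible of it) and "pixel" ([row, column] in pixels, amid what is visible of it).
The state is a dict: "t": time; "q": joint angles; "joint_vel": joint speeds; "joint_torque": joint torques, N m; "eef_pos": TCP position; "tool_rot": TCP orientation; "contact_force": force on the tool from outside, world axes, zero at the start; "torque": the same for the moment, N m; "gripper_width": opening from 0.0 (shut) to 1.0 (fully open).
Only numpy, scipy, OpenCV 4.12 (cv2) and the standard library are available. Lean on these libraries where they do the work, as an engineer would, in place of code of your own. Each camera call takes 0.05 s, during which the arm holds its last target.

## Task

Take the air ring that lies on the clipboard and slide it gently, without letting it drop or forcing it, down the tapered gauge until it stops, and leave it sitting level there; the spare ring stays in the blue tray. Read the black band at which it stops, then lift the clear cover on the fan control box and flip the toggle from the middle to the left as seen from the robot (small dot) if the ring stopped at the upper band, or to the right (large dot) if it stopped at the lower band. Close the cover again, and do not disturb the other things on the bench.

Things in the scene. Friction and masses are not known exactly. Their poses are not given: they have to be found in the camera images.
- gauge: bare steel tapered mandrel on a dark steel disc (80 mm across, 12 mm thick), screwed down. Origin: centre of the disc's underside, on the bench; z up along the mandrel. Its radius is 18 mm at 20 mm above the bench and shrinks evenly, 0.14 mm per mm, to 9.6 mm at 80 mm; then a rounded nose to 86 mm
- upper_band (a point): on the gauge's axis, 63 mm above the bench, at the top edge of the upper of two broad black bands (6 mm high) on the mandrel; the mandrel is 24 mm across here, and the underside of a ring of 24 mm bore stops here, within 2 mm
- lower_band (a point): on the gauge's axis, 41 mm above the bench, at the top edge of the lower black band; the mandrel is 30 mm across here, and the underside of a ring of 30 mm bore stops here, within 2 mm
- gauge_nose (a point): the top of the gauge's nose, on its axis, 86 mm above the bench
- ring_a: one of two grey plastic air rings, alike outside: outer diameter 50 mm, 14 mm high, about 30 g. One has a 24 mm bore, the other 30 mm; which is which is not told. One lies flat on the clipboard (the one to gauge), the other in the blue tray (the spare); they trade places from run to run. Origin: centre of its underside; z: its axis, up
- ring_b: one of two grey plastic air rings, alike outside: outer diameter 50 mm, 14 mm high, about 30 g. One has a 24 mm bore, the other 30 mm; which is which is not told. One lies flat on the clipboard (the one to gauge), the other in the blue tray (the spare); they trade places from run to run. Origin: centre of its underside; z: its axis, up
- clipboard: brown clipboard with a paper form, 235 mm (its x) by 165 mm (its y), its upper face 4 mm above the bench, a low steel clip (16 mm high) at its far (+x) end; fixed. Origin: centre of its underside
- tray_floor (a point): centre of the inner floor (4 mm above the bench) of the small open blue plastic tray that holds the spare ring: 110 by 130 mm outside, 45 mm high, walls 4 mm; fixed
- fanbox: fan control box, grey and white, 134 mm (its x) by 154 mm (its y), flat top 80 mm above the bench; fixed. Origin: centre of its underside, below the toggle; x points away from the robot, y to the left as the robot sees it, z up. A clear cover with grey rims closes over a steel toggle; a small white dot lies left of the toggle (34 mm, +y), a large one right (-y)
- cover (a joint): angle of the clear cover: 0 closed, 1.75 rad fully open (tipped up and slightly back, away from the robot). A hollow box open below: 80 mm long (fan box's x), 50 mm wide (y), 36 mm high, 3 mm walls, 60 g; it can be pinched from above by its two side walls, across its width. The stiff hinge (0.05 N m) keeps it at any angle where it is left
- cover_hinge (a point): the middle of the cover's hinge line, 42 mm behind the toggle (fan box +x), level with the box's top (80 mm above the bench); the line runs along the fan box's y. The axes turn with the cover; when closed they are the fan box's axes
- cover_grip (a point): point midway between the cover's two side walls near its front end, for pinching: with the cover closed 62 mm from the hinge towards the robot and 22 mm above the box's top; moves with the cover
- fan_switch (a joint): angle of the toggle: 0 upright in the middle (off), +0.45 rad leaning fully to the left (fan box +y, small dot), -0.45 rad fully to the right (-y, large dot). Held by friction (0.03 N m, about 1 N at the tip): it stays where it is left
- switch_tip (a point): tip of the toggle, a steel bat 9 mm thick at its end that stands 31 mm above the box's top and pivots at the level of the top
- tape: white roll of tape lying flat, 90 mm diameter, 24 mm high; a bystander, loose. Origin: its underside's centre
- water: clear water bottle, 66 mm diameter, 200 mm high; a bystander, loose. Origin: its underside's centre
- driver: screwdriver lying flat; a bystander, loose. Origin: its underside's centre
- mug: white mug, 80 mm diameter, 92 mm high; a bystander, loose. Origin: its underside's centre
- screwjar: glass jar of 54 mm diameter, 60 mm high; a bystander, loose. Origin: its underside's centre
- spanner: spanner lying flat; a bystander, loose. Origin: its underside's centre
- caliper: calliper lying flat, 200 mm long; a bystander, loose. Origin: its underside's centre
Not all that is in view belongs to the job. Leave any green or purple look-alike of the ring_a alone.

How it is judged:
On the way, in this order (a step that is already met when the one before it is completed fails the run):
1. the ring from the clipboard sits on the gauge at the band of its bore, level and let go (((horizontal distance between ring_a and gauge below 0.006 m and z of ring_a in the frame of gauge between 0.0579 and 0.0679 m and angle between ring_a's own z axis and vertical below 0.12 rad and linear speed of ring_a below 0.02 m/s and horizontal distance between ring_b and tray_floor below 0.06 m and height (world z) of ring_b below 0.02 m and contact force between the fingers and ring_a below 0.05 N) or (horizontal distance between ring_b and gauge below 0.006 m and z of ring_b in the frame of gauge between 0.0364 and 0.0464 m and angle between ring_b's own z axis and vertical below 0.12 rad and linear speed of ring_b below 0.02 m/s and horizontal distance between ring_a and tray_floor below 0.06 m and height (world z) of ring_a below 0.02 m and contact force between the fingers and ring_b below 0.05 N))), for 0.2 s.
2. the clear cover is lifted well open (over 1.2 rad) (value of joint cover above 1.2 rad), for 0.1 s.
3. with the cover open, the toggle is flipped to the side of the ring's band (((horizontal distance between ring_a and gauge below 0.006 m and z of ring_a in the frame of gauge between 0.0579 and 0.0679 m and angle between ring_a's own z axis and vertical below 0.12 rad and linear speed of ring_a below 0.02 m/s and horizontal distance between ring_b and tray_floor below 0.06 m and height (world z) of ring_b below 0.02 m and value of joint fan_switch above 0.35 rad and value of joint cover above 1 rad) or (horizontal distance between ring_b and gauge below 0.006 m and z of ring_b in the frame of gauge between 0.0364 and 0.0464 m and angle between ring_b's own z axis and vertical below 0.12 rad and linear speed of ring_b below 0.02 m/s and horizontal distance between ring_a and tray_floor below 0.06 m and height (world z) of ring_a below 0.02 m and value of joint fan_switch below -0.35 rad and value of joint cover above 1 rad))), for 0.2 s.
4. the cover is closed (value of joint cover below 0.1 rad), for 0.2 s.
At the end, for the whole second after the job is handed in: Clipboard ring on the gauge within 6 mm of its axis, its underside within 5 mm of its band's top edge, tilt under 0.12 rad, still; spare in the tray; toggle over 0.35 rad to the left for the upper band or right for the lower; cover under 0.10 rad (((horizontal distance between ring_a and gauge below 0.006 m and z of ring_a in the frame of gauge between 0.0579 and 0.0679 m and angle between ring_a's own z axis and vertical below 0.12 rad and linear speed of ring_a below 0.02 m/s and horizontal distance between ring_b and tray_floor below 0.06 m and height (world z) of ring_b below 0.02 m and value of joint fan_switch above 0.35 rad) or (horizontal distance between ring_b and gauge below 0.006 m and z of ring_b in the frame of gauge between 0.0364 and 0.0464 m and angle between ring_b's own z axis and vertical below 0.12 rad and linear speed of ring_b below 0.02 m/s and horizontal distance between ring_a and tray_floor below 0.06 m and height (world z) of ring_a below 0.02 m and value of joint fan_switch below -0.35 rad)) and value of joint cover below 0.1 rad); the robot touches nothing.
It fails at once if a ring drops down the gauge (faster than 0.4 m/s) ((horizontal distance between ring_a and gauge below 0.012 m and z of ring_a in the frame of gauge below 0.095 m and linear speed of ring_a above 0.4 m/s) or (horizontal distance between ring_b and gauge below 0.012 m and z of ring_b in the frame of gauge below 0.095 m and linear speed of ring_b above 0.4 m/s)).
It fails at once if a ring is forced onto the gauge (wedged with over 70 N against the taper, a push of about 25 N) (contact force between any of ring_a, ring_b and gauge above 70 N).
It fails at once if the spare ring is moved as well (distance of each of ring_a, ring_b from where it was at the start of the episode above 0.03 m).
It fails at once if a bystander is pushed more than 30 mm or knocked over (distance of any of tape, water, driver, mug, screwjar, spanner, caliper from where it was at the start of the episode above 0.03 m or angle between any of water, mug, screwjar's own z axis and vertical above 0.5 rad).
It also fails if it takes over 72 s, if anything falls off the work surface, if the arm or the gripper's body presses on something with over 40 N, if the wrist force passes 120 N, or if a joint passes its speed limit or range.

## Working session

There is one attempt and no reset: what is moved stays moved. The work goes in short steps, Python scripts to look and compute and a tool call to move; the robot and the scene stay as the last step left them, time stands still between calls to the robot, and variables do not carry over. Pictures are saved under pics/ and viewed, and the job is handed in when it is done.

Besides the shell and the picture viewer there is one more tool, called by a JSON object that holds its "api" and its "payload". apply_moves: Moves the arm, as the interface text tells. Its arguments: {"type":"object","properties":{"moves":{"type":"array"},"force":{"type":"number"}},"required":["moves"]}

```bash
mkdir -p pics; cat > h.py <<'E'
import numpy as np,cv2
from station import *
def save(name,cam):
    c=read_camera(cam); cv2.imwrite(f'pics/{name}.png',c['color'][...,::-1]); return c
def R(q):
    w,x,y,z=q
    return np.array([[1-2*(y*y+z*z),2*(x*y-z*w),2*(x*z+y*w)],[2*(x*y+z*w),1-2*(x*x+z*z),2*(y*z-x*w)],[2*(x*z-y*w),2*(y*z+x*w),1-2*(x*x+y*y)]])
def campose(c,o=None):
    if 'eye' in c:
        return np.array(c['eye']),np.array(c['rotation']) if np.array(c['rotation']).shape==(3,3) else R(c['rotation'])
    H=np.array(c['hand_eye']);Rt=R(o['tool_rot'])
    return Rt@H[:3,3]+np.array(o['eef_pos']),Rt@H[:3,:3]
def ray(c,px,o=None):
    e,Rm=campose(c,o);r,cc=px
    k=np.linalg.inv(np.array(c['mtx']))@[cc,r,1]
    d=Rm@np.array([k[0],-k[1],-k[2]]);return e,d
def onz(c,px,z,o=None):
    e,d=ray(c,px,o);return e+d*(z-e[2])/d[2]
def proj(c,p,o=None):
    e,Rm=campose(c,o);v=Rm.T@(np.array(p)-e);k=np.array(c['mtx'])@[v[0],-v[1],-v[2]];return k[1]/k[2],k[0]/k[2]
E
python3 - <<'E'
from h import *
o=get_obs();print(o)
for n in('scene','side','wrist'):
    c=save(n+'0',n);print({k:v for k,v in c.items() if k!='color'})
    if n!='wrist': print(n,campose(c))
    for q in('gauge','ring_a','fanbox','cover','fan_switch','switch_tip','clipboard','cover_grip','gauge_nose','cover_hinge','tape','mug','water','screwjar'):
        print(n,q,[(np.round(d['pixel']).tolist(),round(d['conf'],2)) for d in look_for(n,q)][:5])
E
```

```text
{'t': 0.0, 'q': array([-1.2930995 ,  0.47782478,  0.0223389 ,  1.55648283, -0.01144358,
        1.10930526, -0.08312319]), 'joint_vel': array([-0.00094723, -0.00063966, -0.0006462 ,  0.00145992, -0.00085715,
        0.00044592, -0.00211611]), 'joint_torque': array([-7.89733258e-04, -5.96428657e+01,  1.60774883e+00, -2.81208497e+01,
        1.24125404e-02,  8.97985505e-03,  2.85627607e-05]), 'eef_pos': array([0.25383968, 0.62493969, 0.30289581]), 'tool_rot': array([ 6.05300454e-04,  8.29540248e-01,  5.58446132e-01, -7.27188724e-04]), 'contact_force': array([ 0.87806176,  0.09026393, -0.17078365]), 'torque': array([ 0.04245813, -0.00183587, -0.08869921]), 'gripper_width': 1.0022798320037143}
{'mtx': array([[437.03557167,   0.        , 314.35358545],
       [  0.        , 437.03557167, 231.40916464],
       [  0.        ,   0.        ,   1.        ]]), 'eye': array([ 1.04283831, -0.56061666,  0.5976792 ]), 'rotation': array([0.82955369, 0.42734234, 0.16668878, 0.31848713])}
scene (array([ 1.04283831, -0.56061666,  0.5976792 ]), array([[ 0.7415616 , -0.385938  ,  0.54876065],
       [ 0.
[... 2005 characters left out ...]

       [  0.        , 399.28160125, 240.35859973],
       [  0.        ,   0.        ,   1.        ]]), 'hand_eye': array([[ 9.99999531e-01, -8.88525925e-04,  3.86480020e-04,
         2.23557492e-04],
       [-7.27207871e-04, -9.51823526e-01, -3.06645474e-01,
        -7.93973013e-02],
       [ 6.40323229e-04,  3.06645049e-01, -9.51823725e-01,
        -6.95158632e-02],
       [ 0.00000000e+00,  0.00000000e+00,  0.00000000e+00,
         1.00000000e+00]])}
wrist gauge []
wrist ring_a []
wrist fanbox []
wrist cover []
wrist fan_switch []
wrist switch_tip []
wrist clipboard []
wrist cover_grip []
wrist gauge_nose []
wrist cover_hinge []
wrist tape []
wrist mug []
wrist water []
wrist screwjar []
```

View pics/scene0.png

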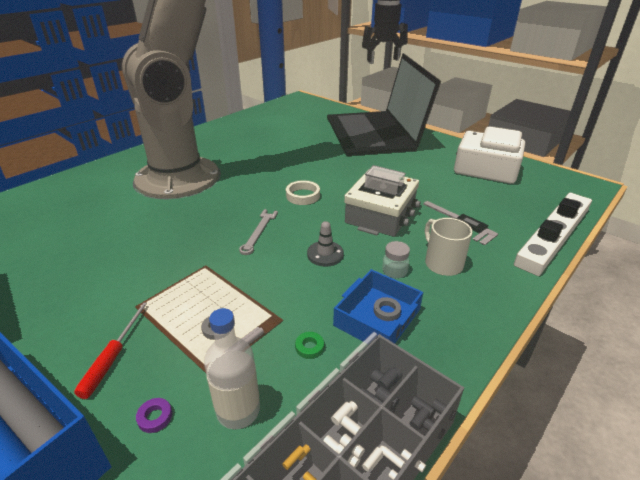

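View pics/side0.png

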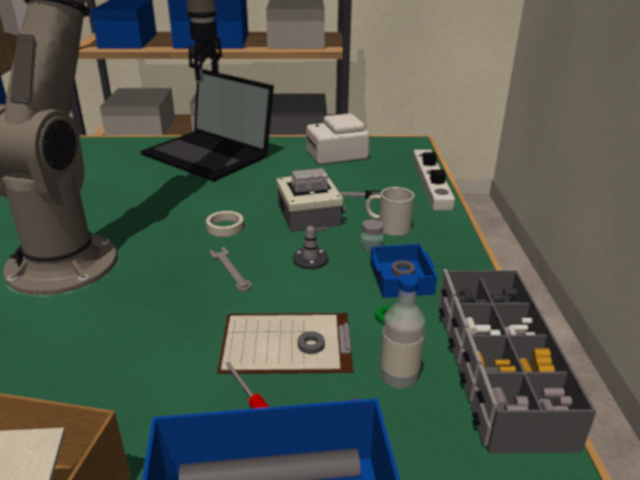

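```bash
python3 -c "
import cv2
a=cv2.imread('pics/scene0.png')[150:350,170:500];b=cv2.imread('pics/side0.png')[140:380,200:440]
cv2.imwrite('pics/c1.png',cv2.resize(a,(792,480),interpolation=2));cv2.imwrite('pics/c2.png',cv2.resize(b,(600,600),interpolation=2))"
```

```text
(no output)
```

View pics/c1.png

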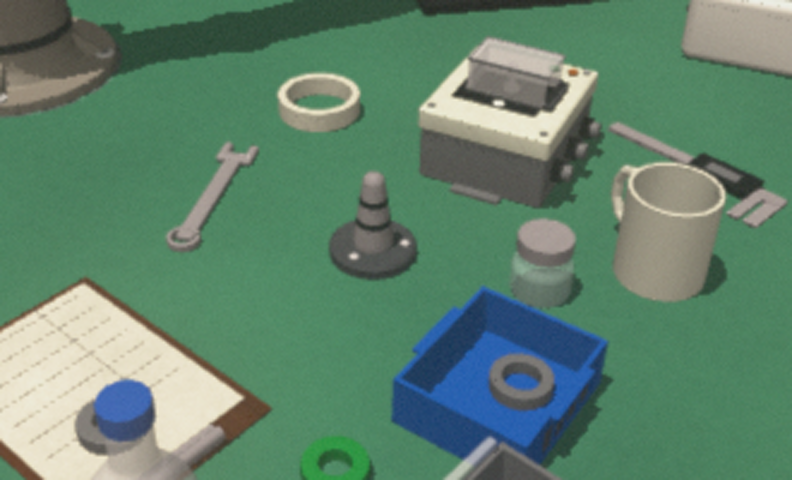

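View pics/c2.png

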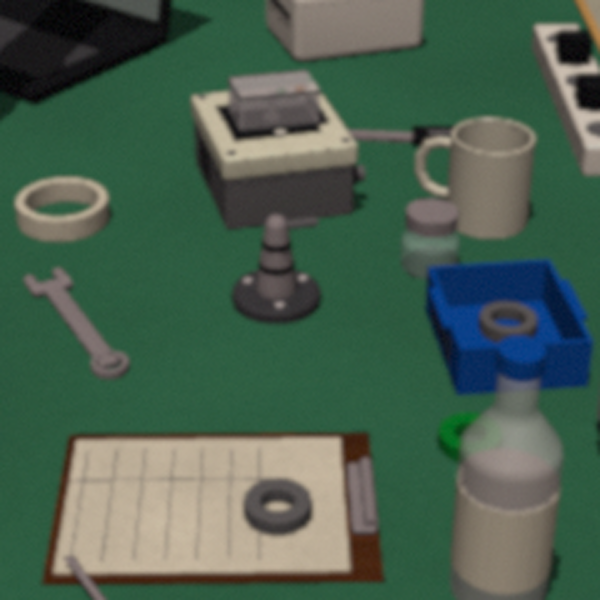

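```bash
python3 - <<'E'
from h import *
s=read_camera('side')
def cen(c,q,cam,near):
    best=None
    for d in silhouettes(cam,q):
        if np.hypot(*(np.array(d['pixel'])-near))<25:
            m=d['mask'].astype(np.uint8); r,cc=np.nonzero(m); 
            return np.array(d['pixel']),d['conf'],(r.min(),r.max(),cc.min(),cc.max()),m
for q,px,z in (('ring_a',(341,309),.011),('ring_a',(265,400),.011),('gauge',(254,307),.0),('water',(335,404),.1),('fanbox',(210,312),.08),('cover',(178,308),.116),('tape',(226,222),.012),('screwjar',(234,369),.06),('mug',(210,393),.09),('clipboard',(343,281),.004),('driver',(390,248),0),('spanner',(270,230),0)):
    r=cen(s,q,'side',px)
    if r is None: print(q,None);continue
    p,cf,b,m=r
    (cx,cy),ax,an=cv2.minAreaRect(np.argwhere(m)[:, ::-1].astype(np.float32))
    print(q,np.round(p),round(cf,2),b,'z',z,np.round(onz(s,((b[0]+b[1])/2,(b[2]+b[3])/2),z),4))
# manual points
print('nose side',onz(s,(226,309.5),.086), onz(s,(258.5,310.5),0.012))
c=read_camera('scene')
print('nose scene',onz(c,(222.5,325.5),.086),onz(c,(252,325.5),.012))
# bottle cap
print('cap side',onz(s,(279,407),.2),'scene',onz(c,(312,222),.2))
# fan box top corners in scene & side
for p in [(185,381-0),]: pass
E
```

```text
ring_a [342. 310.] 0.84 (np.int64(331), np.int64(353), np.int64(297), np.int64(323)) z 0.011 [ 0.5481 -0.2842  0.011 ]
ring_a [264. 402.] 0.68 (np.int64(261), np.int64(275), np.int64(391), np.int64(413)) z 0.011 [ 0.7487 -0.0429  0.011 ]
gauge [255. 309.] 0.88 (np.int64(226), np.int64(268), np.int64(293), np.int64(327)) z 0.0 [0.55  0.064 0.   ]
water None
fanbox [198. 310.] 0.94 (np.int64(168), np.int64(231), np.int64(276), np.int64(344)) z 0.08 [0.5505 0.1506 0.08  ]
cover [178. 309.] 0.8 (np.int64(168), np.int64(191), np.int64(291), np.int64(327)) z 0.116 [0.5483 0.186  0.116 ]
tape [221. 221.] 0.8 (np.int64(211), np.int64(234), np.int64(205), np.int64(241)) z 0.012 [0.3367 0.1615 0.012 ]
screwjar [235. 372.] 0.79 (np.int64(219), np.int64(251), np.int64(360), np.int64(382)) z 0.06 [0.6845 0.0155 0.06  ]
mug [210. 394.] 0.73 (np.int64(187), np.int64(234), np.int64(366), np.int64(413)) z 0.09 [0.7306 0.0742 0.09  ]
clipboard [344. 283.] 0.58 (np.int64(313), np.int64(373), np.int64(218), np.int64(351)) z 0.004 [ 0.5017 -0.2783  0.004 ]
driver [396. 249.] 0.76 (np.int64(362), np.int64(407), np.int64(226), np.int64(268)) z 0 [ 0.442  -0.3783  0.    ]
spanner [273. 231.] 0.85 (np.int64(247), np.int64(291), np.int64(210), np.int64(250)) z 0 [ 0.3742 -0.0275  0.    ]
nose side [0.54866223 0.0105976  0.086     ] [ 0.55071897 -0.00477768  0.012     ]
nose scene [0.55386117 0.0111396  0.086     ] [0.5577021  0.00788907 0.012     ]
cap side [ 0.69670076 -0.35993135  0.2       ] scene [ 0.69662585 -0.35242924  0.2       ]
```

```bash
cat >> h.py <<'E'
from scipy.spatial.transform import Rotation as Ro
def go(target,yaw=90,o=None,Rt=None):
    # commanded pose ~ measured; yaw=angle of tool x in world, tool down
    o=o or get_obs(); Rm=R(o['tool_rot']); d=Rm.T@(np.array(target)-o['eef_pos'])/.025
    a=np.deg2rad(yaw); x=np.array([np.cos(a),np.sin(a),0]);z=np.array([0,0,-1.]);Rg=np.c_[x,np.cross(z,x),z] if Rt is None else Rt
    w=Ro.from_matrix(Rm.T@Rg).as_rotvec(degrees=True)/10
    print('t',round(o['t'],2),'pos',np.round(o['eef_pos'],4),'shift',np.round(d,2),'turn',np.round(w,2))
E
python3 - <<'E'
from h import *
s=read_camera('side')
for p in((152,142),(176,212),(155,270),(128,200)): print(p,onz(s,p,0.01))
for p in((80,197),(90,270)): print(p,onz(s,p,0.2),onz(s,p,.15))
go([.5,.09,.33]);go([.25,.4,.36],70)
E
```

```text
(152, 142) [0.02663212 0.62344118 0.01      ]
(176, 212) [0.27074521 0.44127583 0.01      ]
(155, 270) [0.42873641 0.5972936  0.01      ]
(128, 200) [0.17395721 0.84099968 0.01      ]
(80, 197) [0.19635551 0.75377137 0.2       ] [0.16217429 0.93593806 0.15      ]
(90, 270) [0.43297386 0.64407463 0.2       ] [0.42204257 0.8154626  0.15      ]
t 3.0 pos [0.254  0.6254 0.3039] shift [-16.14  17.18  -1.04] turn [-0.   -0.   -2.21]
t 3.0 pos [0.254  0.6254 0.3039] shift [-8.41  3.24 -2.24] turn [-0.   -0.   -0.21]
```

{"api": "apply_moves", "payload": {"moves": [[[-16.14, 17.18, -1.04], [0, 0, -2.21], 1], [[-16.14, 17.18, -1.04], [0, 0, -2.21], 1], [[-16.14, 17.18, -1.04], [0, 0, -2.21], 1], [[-16.14, 17.18, -1.04], [0, 0, -2.21], 1], [[-16.14, 17.18, -1.04], [0, 0, -2.21], 1], [[-16.14, 17.18, -1.04], [0, 0, -2.21], 1], [[-16.14, 17.18, -1.04], [0, 0, -2.21], 1], [[-16.14, 17.18, -1.04], [0, 0, -2.21], 1], [[-16.14, 17.18, -1.04], [0, 0, -2.21], 1], [[-16.14, 17.18, -1.04], [0, 0, -2.21], 1], [[-16.14, 17.18, -1.04], [0, 0, -2.21], 1], [[-16.14, 17.18, -1.04], [0, 0, -2.21], 1], [[-16.14, 17.18, -1.04], [0, 0, -2.21], 1], [[-16.14, 17.18, -1.04], [0, 0, -2.21], 1]]}}

```text
t: 4.75
eef_pos: [0.4998, 0.091, 0.3298]
tool_rot: [-0.0, 0.706, 0.708, 0.0]
contact_force: [0.5, 0.1, 0.2]
gripper_width: 1.003
```

```bash
python3 - <<'E'
from h import *
o=get_obs();c=save('w1','wrist');print(o['eef_pos'],o['tool_rot'],o['joint_vel'].round(3))
import pickle;pickle.dump((o,c),open('w1.pkl','wb'))
E
```

```text
[0.49977504 0.0910014  0.3298354 ] [-1.34171164e-04  7.06442780e-01  7.07770146e-01  3.68626142e-06] [ 0.002  0.     0.007 -0.001 -0.002  0.     0.001]
```

View pics/w1.png

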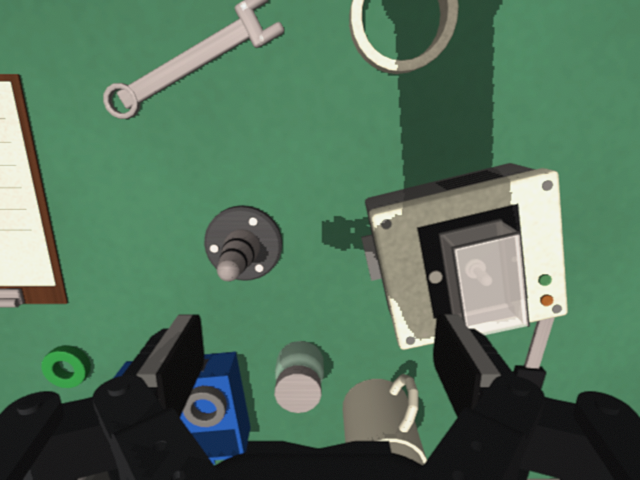

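```bash
python3 - <<'E'
from h import *
import pickle;o,c=pickle.load(open('w1.pkl','rb'))
P=[onz(c,p,.08,o) for p in((214,369),(172,556),(315,566),(348,403))]
for p in P: print(p)
print('ctr',np.mean(P,0)); 
for a,b in((0,3),(1,2)): v=P[b]-P[a];print(np.linalg.norm(v),np.degrees(np.arctan2(v[1],v[0])))
for a,b in((0,1),(3,2)): v=P[b]-P[a];print(np.linalg.norm(v),np.degrees(np.arctan2(v[1],v[0]))-90)
print('screws',*[onz(c,p,.08,o) for p in((224,386),(185,547),(309,556),(340,410))])
print('dot',onz(c,(277,435),.08,o))
print('cover top',*[onz(c,p,.116,o) for p in((248,456),(235,518),(322,527),(334,472))])
print('tip',onz(c,(268,477),.111,o))
print('nose',onz(c,(269,229),.08,o))
Q=[onz(c,p,.012,o) for p in((222,253),(248,215),(268,259))];print('disc screws',Q)
m=c['color'];cv2.imwrite('pics/w1c.png',cv2.resize(m[150:370,350:590,::-1],None,fx=2.5,fy=2.5,interpolation=2))
cv2.imwrite('pics/w1g.png',cv2.resize(m[190:300,190:300,::-1],None,fx=5,fy=5,interpolation=2))
E
```

```text
[0.50038382 0.13329869 0.08      ]
[0.4655909  0.28076168 0.08      ]
[0.59276978 0.3132478  0.08      ]
[0.62709368 0.16985497 0.08      ]
ctr [0.54645954 0.22429078 0.08      ]
0.1318777831649989 16.093054937144604
0.1312623950503717 14.32902871063933
0.15151198547911948 13.275767330710067
0.14744366321820082 13.461582813528494
screws [0.50887548 0.14775076 0.08      ] [0.47601452 0.27545067 0.08      ] [0.58683337 0.30320712 0.08      ] [0.61867138 0.17568015 0.08      ]
dot [0.55632837 0.19277004 0.08      ]
cover top [0.51743823 0.19491159 0.116     ] [0.50711896 0.23982029 0.116     ] [0.5796783  0.25832002 0.116     ] [0.59067413 0.21575201 0.116     ]
tip [0.53550171 0.21480876 0.111     ]
nose [0.54936055 0.01491066 0.08      ]
disc screws [array([0.52596093, 0.02608631, 0.012     ]), array([ 0.55366937, -0.01419147,  0.012     ]), array([0.57558675, 0.02999031, 0.012     ])]
```

View pics/w1c.png

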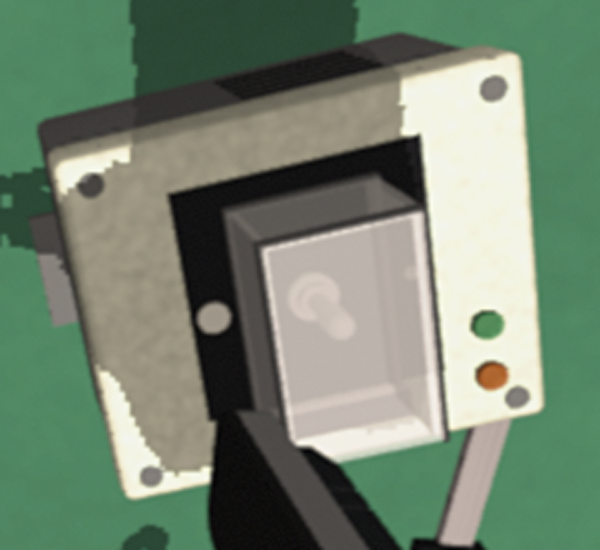

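View pics/w1g.png

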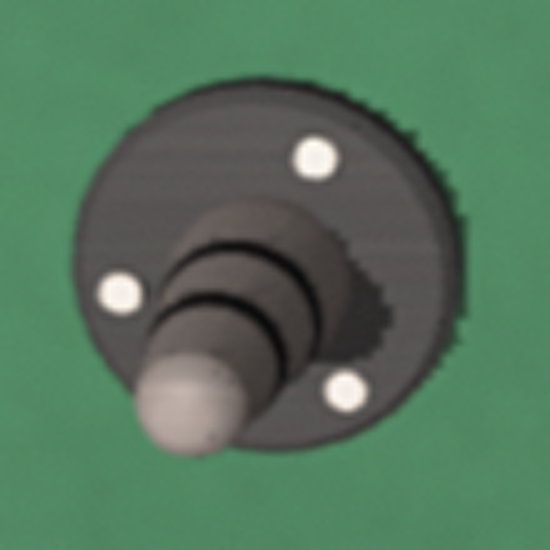

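{"api": "apply_moves", "payload": {"moves": [[[-15, 0, 3.2], [0, 0, 0], 1], [[-15, 0, 3.2], [0, 0, 0], 1], [[-15, 0, 3.2], [0, 0, 0], 1], [[-15, 0, 3.2], [0, 0, 0], 1], [[-15, 0, 3.2], [0, 0, 0], 1], [[-15, 0, 3.2], [0, 0, 0], 1], [[-15, 0, 3.2], [0, 0, 0], 1], [[-15, 0, 3.2], [0, 0, 0], 1], [[-15, 0, 3.2], [0, 0, 0], 1], [[-15, 0, 3.2], [0, 0, 0], 1]]}}

```text
t: 6.05
eef_pos: [0.5008, -0.2833, 0.2502]
tool_rot: [0.0, 0.706, 0.708, 0.0]
contact_force: [0.3, 1.1, 0.9]
gripper_width: 0.998
```

```bash
python3 - <<'E'
from h import *
import station
print(tcp_to_tips if not callable(tcp_to_tips) else tcp_to_tips())
o=get_obs();c=save('w2','wrist');print(o['eef_pos'],o['tool_rot'],o['joint_vel'].round(3))
import pickle;pickle.dump((o,c),open('w2.pkl','wb'))
for d in silhouettes('wrist','ring_a'):
    r,cc=np.nonzero(d['mask']);print(d['conf'],d['pixel'],r.min(),r.max(),cc.min(),cc.max(),onz(c,((r.min()+r.max())/2,(cc.min()+cc.max())/2),.012,o))
E
```

```text
0.0726
[ 0.50076112 -0.28328155  0.25022468] [2.38480500e-05 7.06118726e-01 7.08093292e-01 4.84254214e-04] [ 0.004  0.001  0.006  0.     0.001 -0.003  0.001]
0.94 [336.3, 126.4] 314 367 105 160 [ 0.61400882 -0.44585751  0.012     ]
0.89 [420.8, 406.9] 390 441 381 433 [ 0.69406222 -0.19821319  0.012     ]
0.63 [285.8, 315.9] 244 303 290 349 [ 0.54971783 -0.28141465  0.012     ]
0.59 [476.4, 547.1] 474 479 538 558 [ 0.7683126  -0.05170489  0.012     ]
```

View pics/w2.png

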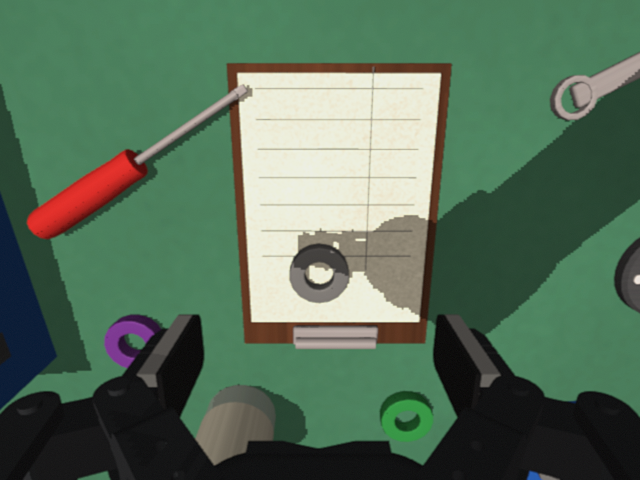

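```bash
python3 - <<'E'
from h import *
import pickle;o,c=pickle.load(open('w2.pkl','rb'))
m=c['color'];cv2.imwrite('pics/w2c.png',cv2.resize(m[235:315,280:360,::-1],None,fx=7,fy=7,interpolation=2))
for z in(.018,.004):
  for rad in(.012,.015,.025):
    P=np.array([proj(c,[.5497+rad*np.cos(a),-.2814+rad*np.sin(a),z],o) for a in np.linspace(0,6.28,60)])
    print(z,rad,P.min(0),P.max(0))
E
```

```text
0.018 0.012 [262.61428098 304.87120905] [289.7217129  334.21917363]
0.018 0.015 [259.1406236  301.20137605] [293.02723137 337.8891698 ]
0.018 0.025 [247.41692428 288.96362639] [303.91397934 350.12572159]
0.004 0.012 [256.62455284 305.38746826] [282.80903661 333.5844423 ]
0.004 0.015 [253.2725128  301.86163103] [286.00518035 337.11046835]
0.004 0.025 [241.96488223 290.10424988] [296.53658236 348.86687121]
```

View pics/w2c.png

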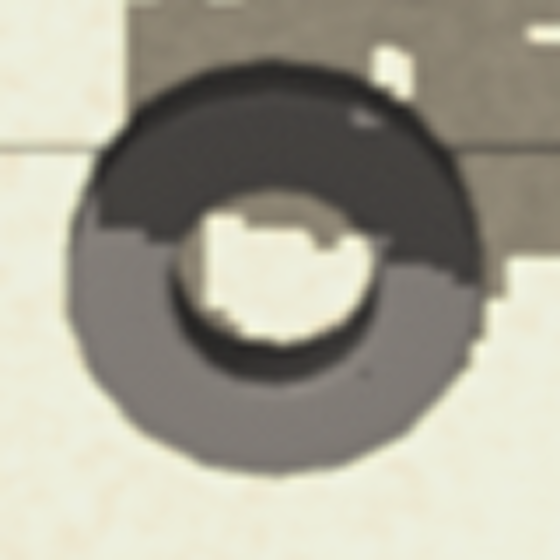

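```bash
python3 - <<'E'
from h import *
go([.549,-.2814,.079])
E
```

```text
t 6.15 pos [ 0.5005 -0.2839  0.2502] shift [0.09 1.94 6.85] turn [ 0.   -0.    0.01]
```

{"api": "apply_moves", "payload": {"moves": [[[0.1, 1.92, 2], [0, 0, 0], 1], [[0.1, 1.92, 4], [0, 0, 0], 1], [[0.1, 1.92, 5.5], [0, 0, 0], 1], [[0.1, 1.92, 6.4], [0, 0, 0], 1], [[0.1, 1.92, 6.85], [0, 0, 0], 1], [[0.1, 1.92, 6.85], [0, 0, 0], 1], [[0.1, 1.92, 6.85], [0, 0, 0], 0.5], [[0.1, 1.92, 6.85], [0, 0, 0], 0], [[0.1, 1.92, 6.85], [0, 0, 0], -1], [[0.1, 1.92, 6.85], [0, 0, 0], -1], [[0.1, 1.92, 6.85], [0, 0, 0], -1], [[0.1, 1.92, 6.85], [0, 0, 0], -1], [[0.1, 1.92, 6.85], [0, 0, 0], -1]], "force": 25}}

```text
t: 7.78
eef_pos: [0.5487, -0.2828, 0.0801]
tool_rot: [0.001, 0.707, 0.707, 0.001]
contact_force: [-1.8, 0.5, 5.9]
gripper_width: 0.572
```

```bash
python3 - <<'E'
from h import *
o=get_obs();save('w3','wrist');print(o['eef_pos'],o['gripper_width'],o['contact_force'])
E
```

```text
[ 0.54866091 -0.28281378  0.08012126] 0.571740922041618 [-1.81917715  0.50355372  5.93214535]
```

View pics/w3.png

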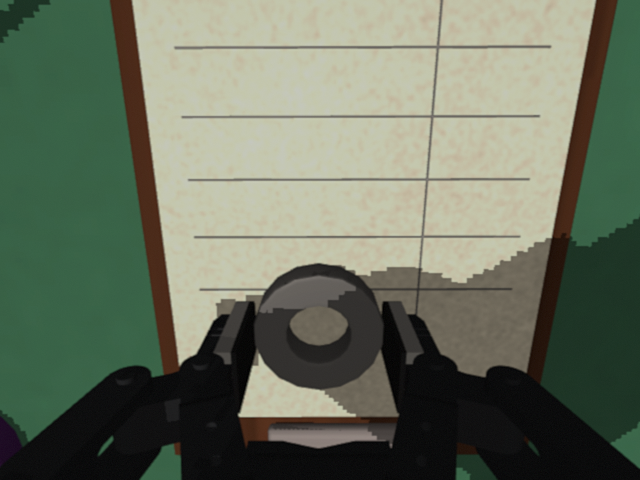

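```bash
python3 - <<'E'
from h import *
go([.5505,.0145,.195])
E
```

```text
t 7.83 pos [ 0.5487 -0.2828  0.0801] shift [11.89  0.08 -4.6 ] turn [ 0.01  0.   -0.  ]
```

{"api": "apply_moves", "payload": {"moves": [[[0, 0, -0.5], [0, 0, 0], -1], [[0, 0, -2], [0, 0, 0], -1], [[0, 0, -4], [0, 0, 0], -1], [[2, 0.08, -4.6], [0, 0, 0], -1], [[4.5, 0.08, -4.6], [0, 0, 0], -1], [[7, 0.08, -4.6], [0, 0, 0], -1], [[9.5, 0.08, -4.6], [0, 0, 0], -1], [[11.2, 0.08, -4.6], [0, 0, 0], -1], [[11.88, 0.08, -4.6], [0, 0, 0], -1], [[11.88, 0.08, -4.6], [0, 0, 0], -1], [[11.88, 0.08, -4.6], [0, 0, 0], -1]]}}

```text
t: 9.2
eef_pos: [0.5501, 0.0121, 0.194]
tool_rot: [0.001, 0.708, 0.706, -0.0]
contact_force: [-0.1, -0.2, -0.3]
gripper_width: 0.571
```

```bash
python3 - <<'E'
from h import *
import pickle
o=get_obs();c=save('w4','wrist');s=save('s4','side');k=save('k4','scene');print(o['eef_pos'],o['tool_rot'],o['gripper_width'],o['contact_force'])
pickle.dump((o,c,s,k),open('w4.pkl','wb'))
p=o['eef_pos'];Rm=R(o['tool_rot'])
for zz in(.062,.076):
  for rad in(.012,.025):
    P=np.array([proj(c,p+Rm@[rad*np.cos(a),rad*np.sin(a),zz],o) for a in np.linspace(0,6.28,60)])
    print('ring model',zz,rad,P.min(0),P.max(0))
a=c['color'][200:420,220:420,::-1];b=s['color'][170:290,260:360,::-1];d=k['color'][140:280,260:390,::-1]
cv2.imwrite('pics/w4c.png',cv2.resize(a,None,fx=2.7,fy=2.7,interpolation=2))
cv2.imwrite('pics/s4c.png',np.hstack([cv2.resize(b,(400,480),interpolation=2),cv2.resize(d,(400,480),interpolation=2)]))
E
```

```text
[0.55013282 0.01209121 0.19398432] [ 5.13130669e-04  7.08158143e-01  7.06053640e-01 -1.99814246e-04] 0.5707456083387918 [-0.09226043 -0.23831174 -0.2873922 ]
ring model 0.062 0.012 [305.33762367 284.81966768] [361.75453366 348.92799183]
ring model 0.062 0.025 [272.33681491 250.0059569 ] [390.10985985 383.66271369]
ring model 0.076 0.012 [289.13090912 287.56401695] [341.74750157 346.42138903]
ring model 0.076 0.025 [258.54873764 255.61026711] [368.35351486 378.3121682 ]
```

View pics/w4c.png

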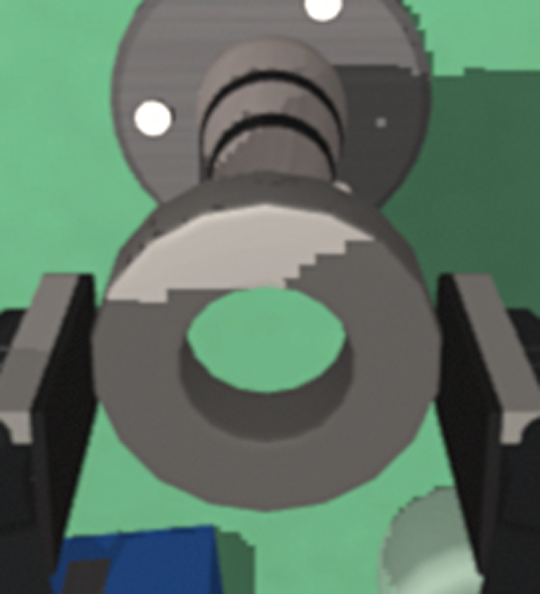

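View pics/s4c.png

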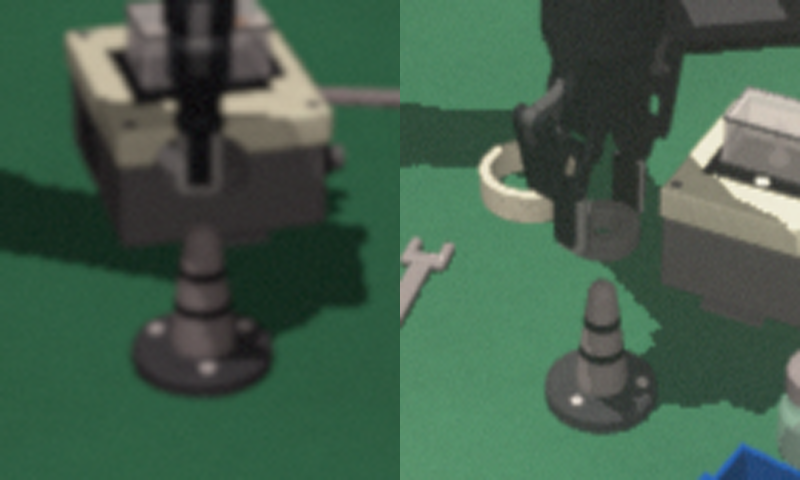

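```bash
python3 - <<'E'
from h import *
import pickle
o,c,s,k=pickle.load(open('w4.pkl','rb'))
Rm=R(o['tool_rot'])
for p in((201.9,339.6),(243.7,276.7)): print(onz(c,p,.012,o))
# band / mandrel silhouettes: mid col at upper band visible edges
print('band col', [onz(c,(200+r/2.7,220+cc/2.7),z,o)[1] for r,cc,z in((160,271,.06),(115,272,.038),(150,272,.012))])
# ring centre if in-plane depth zz from outer ellipse
ct=((276.7+388.9)/2,318.9)
for zz in(.062,.065):
    e,d=ray(c,ct,o);t=Rm.T@(e-o['eef_pos']);u=Rm.T@d;print('ring in tool',t+u*(zz-t[2])/u[2])
# ring in side image / nose in side image
for cam,n in((s,'side'),(k,'scene')):
    for pz in (.076,.062): print(n,pz,proj(cam,o['eef_pos']+Rm@[0,0,pz]),'nose',proj(cam,[.5505,.0145,.086]),'discctr',proj(cam,[.5505,.0145,.012]))
E
```

```text
[0.52601228 0.02616047 0.012     ]
[ 0.5541999  -0.01517482  0.012     ]
band col [np.float64(0.01362140339196484), np.float64(0.013928725136188203), np.float64(0.014049009611403396)]
ring in tool [ 0.00075864 -0.00061241  0.062     ]
ring in tool [0.00076525 0.00118168 0.065     ]
side 0.076 (np.float64(212.699253685352), np.float64(310.17850892592435)) nose (np.float64(225.12238033203897), np.float64(310.33396990181734)) discctr (np.float64(253.89097347971585), np.float64(310.3497803019444))
side 0.062 (np.float64(206.90848421869666), np.float64(310.1715547310508)) nose (np.float64(225.12238033203897), np.float64(310.33396990181734)) discctr (np.float64(253.89097347971585), np.float64(310.3497803019444))
scene 0.076 (np.float64(208.70369436120785), np.float64(324.5780197139749)) nose (np.float64(221.22242621841878), np.float64(325.3388072303848)) discctr (np.float64(249.25337302581568), np.float64(324.9934522199283))
scene 0.062 (np.float64(202.85790881253604), np.float64(324.64389103425003)) nose (np.float64(221.22242621841878), np.float64(325.3388072303848)) discctr (np.float64(249.25337302581568), np.float64(324.9934522199283))
```

{"api": "apply_moves", "payload": {"moves": [[[0.05, 0.02, 0.4], [0, 0, 0], -1], [[0.05, 0.02, 0.9], [0, 0, 0], -1], [[0.05, 0.02, 1.2], [0, 0, 0], -1], [[0.05, 0.02, 1.35], [0, 0, 0], -1], [[0.05, 0.02, 1.5], [0, 0, 0], -1], [[0.05, 0.02, 1.6], [0, 0, 0], -1], [[0.05, 0.02, 1.6], [0, 0, 0], -1]]}}

```text
t: 10.22
eef_pos: [0.5505, 0.0154, 0.1536]
tool_rot: [0.0, 0.707, 0.707, -0.0]
contact_force: [-0.0, -1.3, -0.5]
gripper_width: 0.571
```

```bash
python3 - <<'E'
from h import *
o=get_obs();c=save('w5','wrist');s=save('s5','side');k=save('k5','scene');print(o['eef_pos'],o['gripper_width'],o['contact_force'],o['torque'])
a=c['color'][200:420,220:420,::-1];b=s['color'][170:290,260:360,::-1];d=k['color'][140:280,260:390,::-1]
cv2.imwrite('pics/s5c.png',np.hstack([cv2.resize(x,(266,400),interpolation=2) for x in (a,b,d)]))
E
```

```text
[0.55051631 0.01540529 0.15359452] 0.5705790425669844 [-0.01065083 -1.32037741 -0.51277598] [-0.28055685  0.06255134 -0.00797122]
```

View pics/s5c.png

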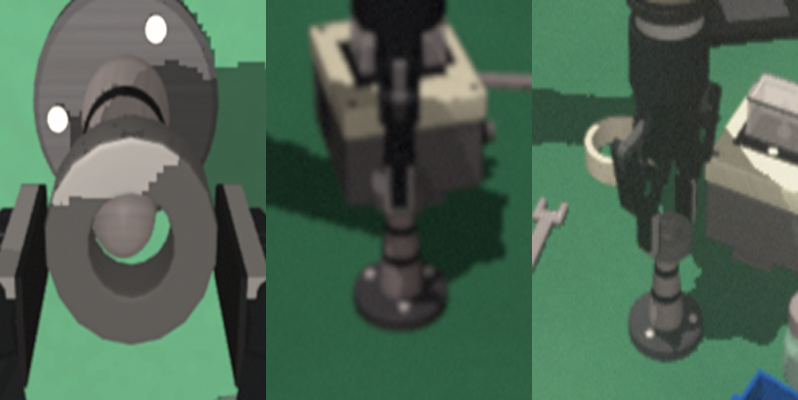

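{"api": "apply_moves", "payload": {"moves": [[[-0.04, 0, 0], [0, 0, 0], -1], [[-0.08, 0, 0], [0, 0, 0], -1], [[-0.08, 0, 0], [0, 0, 0], -1], [[-0.08, 0, 0], [0, 0, 0], -1]]}}

```text
t: 10.88
eef_pos: [0.5507, 0.0138, 0.1537]
tool_rot: [0.0, 0.707, 0.707, 0.0]
contact_force: [1.5, -0.4, -0.3]
gripper_width: 0.57
```

```bash
python3 - <<'E'
from h import *
import pickle
o=get_obs();c=save('w6','wrist');print(o['eef_pos'],o['gripper_width'],o['contact_force'],o['torque'])
pickle.dump((o,c),open('w6.pkl','wb'))
cv2.imwrite('pics/w6c.png',cv2.resize(c['color'][200:420,220:420,::-1],None,fx=2.7,fy=2.7,interpolation=2))
E
```

```text
[0.55065526 0.01381304 0.15371074] 0.5703047985473847 [ 1.52814232 -0.3580583  -0.33799354] [-0.00529272  0.06375847 -0.01060886]
```

View pics/w6c.png

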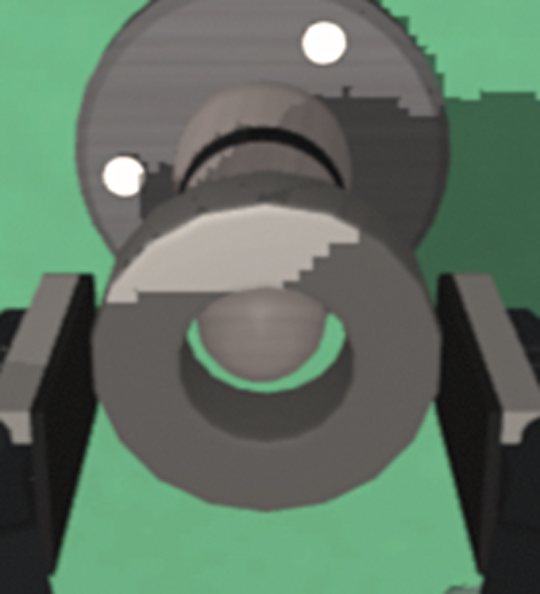

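{"api": "apply_moves", "payload": {"moves": [[[-0.03, 0, 0.1], [0, 0, 0], -1], [[-0.03, 0, 0.2], [0, 0, 0], -1], [[-0.03, 0, 0.3], [0, 0, 0], -1], [[-0.03, 0, 0.3], [0, 0, 0], -1]]}}

```text
t: 11.42
eef_pos: [0.5504, 0.0129, 0.1458]
tool_rot: [-0.0, 0.707, 0.707, -0.0]
contact_force: [-1.0, -0.2, -0.3]
gripper_width: 0.575
```

```bash
python3 - <<'E'
from h import *
o=get_obs();print(o['eef_pos'],o['gripper_width'],o['contact_force'],o['torque'])
E
```

```text
[0.55041776 0.01292266 0.14584542] 0.5752347425624897 [-1.0402221  -0.23660759 -0.29125897] [0.01024192 0.00566674 0.00781844]
```

{"api": "apply_moves", "payload": {"moves": [[[0, 0, 0.06], [0, 0, 0], -1], [[0, 0, 0.12], [0, 0, 0], -1], [[0, 0, 0.18], [0, 0, 0], -1], [[0, 0, 0.18], [0, 0, 0], -1]]}}

```text
t: 11.92
eef_pos: [0.5505, 0.0129, 0.1415]
tool_rot: [-0.0, 0.707, 0.707, -0.0]
contact_force: [-1.1, -0.3, -1.0]
gripper_width: 0.57
```

```bash
python3 - <<'E'
from h import *
o=get_obs();c=save('w7','wrist');print(o['eef_pos'],o['gripper_width'],o['contact_force'],o['torque'])
cv2.imwrite('pics/w7c.png',cv2.resize(c['color'][200:420,220:420,::-1],None,fx=2.7,fy=2.7,interpolation=2))
E
```

```text
[0.55047377 0.01293272 0.14151369] 0.5696692988992159 [-1.05192803 -0.31691185 -0.95967228] [0.0054905  0.08829056 0.01060388]
```

View pics/w7c.png

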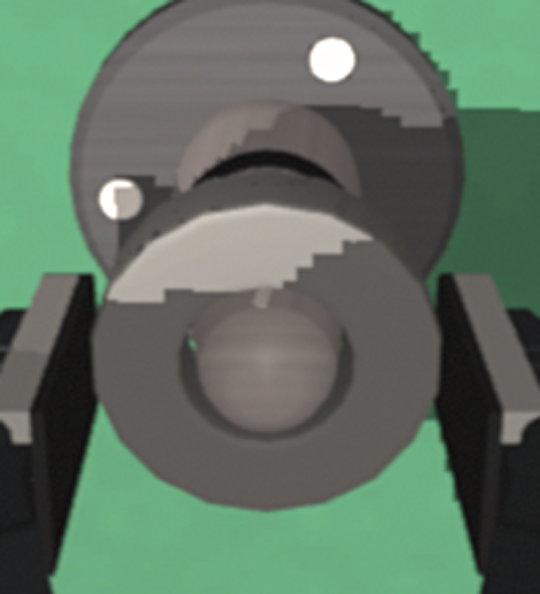

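{"api": "apply_moves", "payload": {"moves": [[[0, 0, 0.03], [0, 0, 0], -1], [[0, 0, 0.05], [0, 0, 0], -1], [[0, 0, 0.07], [0, 0, 0], -1], [[0, 0, 0.07], [0, 0, 0], -1]]}}

```text
t: 12.48
eef_pos: [0.5505, 0.0129, 0.1399]
tool_rot: [-0.0, 0.707, 0.707, -0.0]
contact_force: [-0.5, -0.7, -0.1]
gripper_width: 0.57
```

```bash
python3 - <<'E'
from h import *
o=get_obs();print(o['eef_pos'],o['gripper_width'],o['contact_force'],o['torque'])
E
```

```text
[0.55051684 0.01293816 0.13985293] 0.5696307353493585 [-0.4959056  -0.74643997 -0.06486007] [ 0.01233901  0.19745782 -0.04250983]
```

{"api": "apply_moves", "payload": {"moves": [[[0, 0, 0.02], [0, 0, 0], -1], [[0, 0, 0.04], [0, 0, 0], -1], [[0, 0, 0.04], [0, 0, 0], -1]]}}

```text
t: 12.85
eef_pos: [0.5505, 0.013, 0.1389]
tool_rot: [-0.0, 0.707, 0.707, -0.0]
contact_force: [-1.5, 0.3, -0.6]
gripper_width: 0.576
```

```bash
python3 - <<'E'
from h import *
o=get_obs();print(o['eef_pos'],o['gripper_width'],o['contact_force'],o['torque'])
E
```

```text
[0.55049419 0.01299175 0.13885528] 0.5764921437907903 [-1.4860281   0.3177848  -0.55474346] [0.04759665 0.19289752 0.02536957]
```

{"api": "apply_moves", "payload": {"moves": [[[0, 0, 0.02], [0, 0, 0], -1], [[0, 0, 0.04], [0, 0, 0], -1], [[0, 0, 0.04], [0, 0, 0], -1]]}}

```text
t: 13.22
eef_pos: [0.5506, 0.013, 0.1379]
tool_rot: [-0.0, 0.707, 0.707, 0.0]
contact_force: [-1.0, -0.7, 1.3]
gripper_width: 0.574
```

```bash
python3 - <<'E'
from h import *
o=get_obs();print(o['eef_pos'],o['gripper_width'],o['contact_force'],o['torque'])
c=save('w8','wrist');s=save('s8','side');k=save('k8','scene')
a=c['color'][200:420,220:420,::-1];b=s['color'][190:270,280:340,::-1];d=k['color'][190:270,295:355,::-1]
cv2.imwrite('pics/s8c.png',np.hstack([cv2.resize(x,(266,400),interpolation=2) for x in (a,b,d)]))
E
```

```text
[0.55056289 0.01299136 0.13790215] 0.5743699415922386 [-0.96097044 -0.71401462  1.32352698] [ 0.07797721  0.27378673 -0.02529816]
```

View pics/s8c.png

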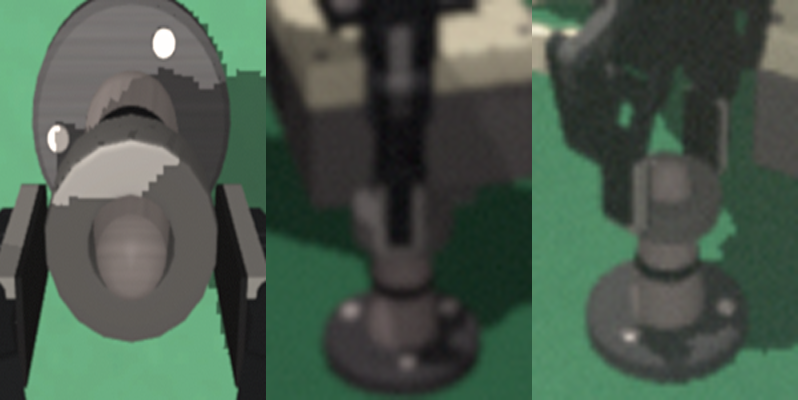

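{"api": "apply_moves", "payload": {"moves": [[[0, 0, 0.02], [0, 0, 0], -1], [[0, 0, 0.03], [0, 0, 0], -1], [[0, 0, 0.03], [0, 0, 0], -1]]}}

```text
t: 13.75
eef_pos: [0.5507, 0.013, 0.1373]
tool_rot: [0.0, 0.707, 0.707, 0.0]
contact_force: [-1.6, 1.1, 3.4]
gripper_width: 0.575
```

```bash
python3 - <<'E'
from h import *
o=get_obs();print(o['eef_pos'],o['gripper_width'],o['contact_force'],o['torque'])
E
```

```text
[0.55068069 0.0129668  0.13730223] 0.5745619769272283 [-1.63465015  1.11583229  3.3591772 ] [ 0.20922629  0.40291454 -0.01434856]
```

{"api": "apply_moves", "payload": {"moves": [[[0, 0, 0], [0, 0, 0], 0.25], [[0, 0, 0], [0, 0, 0], 0.4], [[0, 0, 0], [0, 0, 0], 0.6], [[0, 0, 0], [0, 0, 0], 0.6], [[0, 0, -0.5], [0, 0, 0], 0.7], [[0, 0, -1.5], [0, 0, 0], 0.8], [[0, 0, -3], [0, 0, 0], 1], [[0, 0, -4], [0, 0, 0], 1], [[0, 0, -4], [0, 0, 0], 1]]}}

```text
t: 14.88
eef_pos: [0.5518, 0.0129, 0.2398]
tool_rot: [0.001, 0.707, 0.707, 0.002]
contact_force: [0.5, -0.6, -0.4]
gripper_width: 0.998
```

```bash
python3 - <<'E'
from h import *
o=get_obs();print(o['eef_pos'],o['gripper_width'],o['contact_force'],o['torque'])
import pickle
c=save('w9','wrist');s=save('s9','side');k=save('k9','scene')
pickle.dump((o,c,s,k),open('w9.pkl','wb'))
a=c['color'][180:400,220:420,::-1];b=s['color'][200:270,280:340,::-1];d=k['color'][200:270,295:355,::-1]
cv2.imwrite('pics/s9c.png',np.hstack([cv2.resize(x,(266,400 if i==0 else 400),interpolation=2) for i,x in enumerate((a,b,d))]))
E
```

```text
[0.55183102 0.01290093 0.23983603] 0.9979424480669811 [ 0.54390126 -0.55037012 -0.41478762] [-0.03647364 -0.00569659 -0.00375356]
```

View pics/s9c.png

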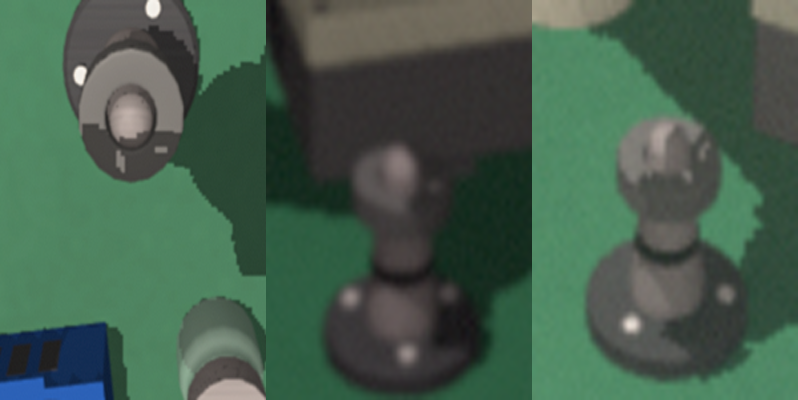

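```bash
python3 - <<'E'
from h import *
import pickle
o,c,s,k=pickle.load(open('w9.pkl','rb'))
def draw(cam,oo,zu,base,tilt=(0,0)):
    im=cam['color'][...,::-1].copy();im=cv2.resize(im,None,fx=4,fy=4,interpolation=2)
    for z in(zu,zu+.014):
        P=[proj(cam,[base[0]+.025*np.cos(a),base[1]+.025*np.sin(a),z],oo) for a in np.linspace(0,6.283,80)]
        cv2.polylines(im,[np.array([[int(4*q[1]+2),int(4*q[0]+2)] for q in P])],True,(0,0,255),1)
    return im
g=(.5505,.0138)
a=draw(c,o,.062,g);b=draw(s,None,.062,g);d=draw(k,None,.062,g)
print(proj(c,[*g,.076],o))
cv2.imwrite('pics/m9.png',np.hstack([a[4*190:4*290,4*265:4*345][:400,:320],b[4*205:4*265,4*280:4*335][:240].repeat(1,0) if 0 else cv2.resize(b[4*205:4*265,4*280:4*340],(240,400))*1,cv2.resize(d[4*200:4*260,4*295:4*355],(240,400))]))
E
```

```text
(np.float64(243.46003530624873), np.float64(318.59062329453764))
```

View pics/m9.png

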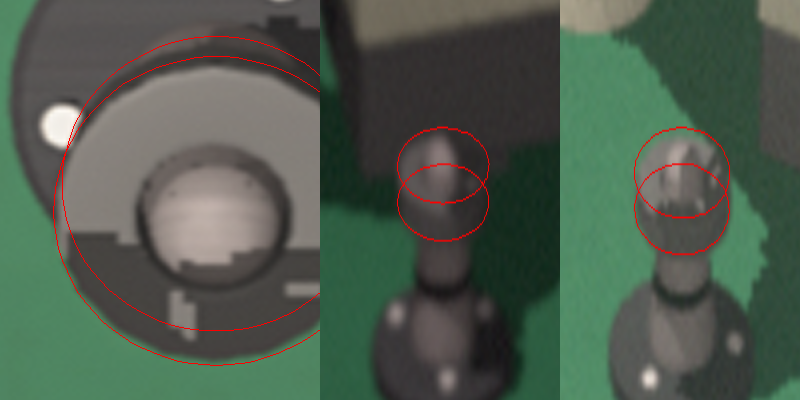

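```bash
python3 - <<'E'
from h import *
go([.49,.212,.28],104.3)
E
```

```text
t 15.03 pos [0.5501 0.013  0.2367] shift [ 7.96 -2.4  -1.73] turn [-0.01 -0.   -1.43]
```

{"api": "apply_moves", "payload": {"moves": [[[2, -0.8, -1.73], [0, 0, -0.4], 1], [[4, -1.4, -1.73], [0, 0, -0.8], 1], [[6.2, -2, -1.73], [0, 0, -1.2], 1], [[7.96, -2.4, -1.73], [0, 0, -1.43], 1], [[7.96, -2.4, -1.73], [0, 0, -1.43], 1], [[7.96, -2.4, -1.73], [0, 0, -1.43], 1], [[7.96, -2.4, -1.73], [0, 0, -1.43], 1]]}}

```text
t: 15.9
eef_pos: [0.4909, 0.2103, 0.2799]
tool_rot: [0.0, 0.615, 0.789, -0.001]
contact_force: [-0.1, -0.1, -0.4]
gripper_width: 1.001
```

```bash
python3 - <<'E'
from h import *
import pickle
o=get_obs();c=save('w10','wrist');print(o['eef_pos'],o['tool_rot'],o['joint_vel'].round(3))
pickle.dump((o,c),open('w10.pkl','wb'))
E
```

```text
[0.4908936  0.21025801 0.27992612] [ 4.95205794e-05  6.14729200e-01  7.88738002e-01 -6.10113685e-04] [ 0.003 -0.004 -0.003 -0.004 -0.     0.002 -0.001]
```

View pics/w10.png

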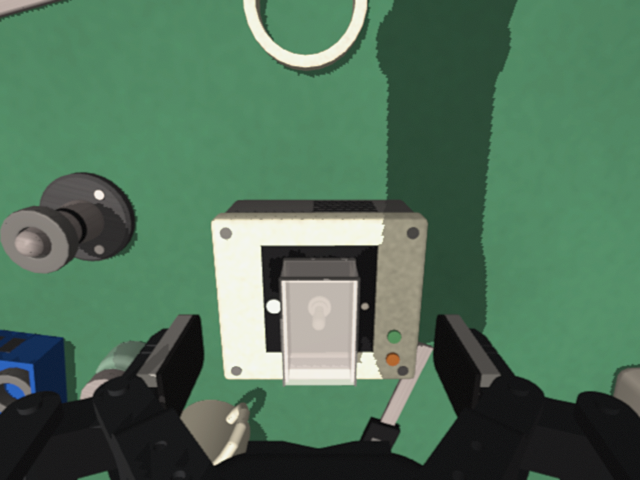

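```bash
python3 - <<'E'
from h import *
import pickle;o,c=pickle.load(open('w10.pkl','rb'))
L,S=[onz(c,p,.08,o) for p in((306,273.5),(306,365))]
print('dots',L,S,(L+S)/2,np.linalg.norm(L-S),np.degrees(np.arctan2(*(S-L)[[1,0]]))-90)
Q=[onz(c,p,.08,o) for p in((233,226),(233,413),(370,403),(370,236))];print('screws',np.mean(Q,0))
for p in((233,226),(370,236)),((233,413),(370,403)): v=onz(c,p[1],.08,o)-onz(c,p[0],.08,o);print(np.degrees(np.arctan2(v[1],v[0])))
T=[onz(c,p,.116,o) for p in((279,281),(279,357),(385,356),(385,284))];print('cover top',np.mean(T,0),T)
print('tool yaw',np.degrees(np.arctan2(R(o['tool_rot'])[1,0],R(o['tool_rot'])[0,0])))
E
```

```text
dots [0.55619036 0.19273238 0.08      ] [0.53938271 0.25911221 0.08      ] [0.54778654 0.2259223  0.08      ] 0.06847465135084707 14.208896467609037
screws [0.54731395 0.22598226 0.08      ]
14.144052482016738
14.3305051573112
cover top [0.55018469 0.22666021 0.116     ] [array([0.51748025, 0.19316879, 0.116     ]), array([0.50565948, 0.23987076, 0.116     ]), array([0.58265162, 0.26105232, 0.116     ]), array([0.59494739, 0.21254897, 0.116     ])]
tool yaw 104.1355124381661
```

```bash
python3 - <<'E'
from h import *
B=np.array([.5475,.226]);ya=np.radians(14.2);X=np.array([np.cos(ya),np.sin(ya)])
p=B-.020*X
go([*p,.162],104.2)
E
```

```text
t 15.95 pos [0.491  0.2104 0.2801] shift [0.05 1.55 4.72] turn [-0.    0.   -0.01]
```

{"api": "apply_moves", "payload": {"moves": [[[0.05, 1.55, 1.5], [0, 0, 0], 1], [[0.05, 1.55, 3], [0, 0, 0], 1], [[0.05, 1.55, 4.2], [0, 0, 0], 1], [[0.05, 1.55, 4.72], [0, 0, 0], 1], [[0.05, 1.55, 4.72], [0, 0, 0], 1], [[0.05, 1.55, 4.72], [0, 0, 0], 0.5], [[0.05, 1.55, 4.72], [0, 0, 0], 0], [[0.05, 1.55, 4.72], [0, 0, 0], -1], [[0.05, 1.55, 4.72], [0, 0, 0], -1], [[0.05, 1.55, 4.72], [0, 0, 0], -1]], "force": 25}}

```text
t: 17.2
eef_pos: [0.5286, 0.2206, 0.1636]
tool_rot: [0.001, 0.614, 0.789, -0.0]
contact_force: [-0.7, -7.1, 5.3]
gripper_width: 0.582
```

```bash
python3 - <<'E'
from h import *
o=get_obs();c=save('w11','wrist');print(o['eef_pos'],o['gripper_width'],o['contact_force'],o['torque'])
# arc plan relative to tool axes (y=forward box x, z=down)
r=np.hypot(.062,.028);a0=np.arctan2(.028,.062)
for th in np.linspace(0,1.55,9)[1:]:
    print(round(th,2),'dy',round((-r*np.cos(a0+th)+.062)/.025,2),'dz',round(-(r*np.sin(a0+th)-.028)/.025,2))
E
```

```text
[0.52863973 0.220561   0.16364643] 0.5823529616598815 [-0.71791597 -7.14562846  5.25825084] [-1.21752749  0.05788676  0.22245139]
0.19 dy 0.26 dz -0.46
0.39 dy 0.61 dz -0.85
0.58 dy 1.02 dz -1.18
0.78 dy 1.49 dz -1.42
0.97 dy 2.0 dz -1.56
1.16 dy 2.52 dz -1.6
1.36 dy 3.05 dz -1.54
1.55 dy 3.55 dz -1.38
```

View pics/w11.png

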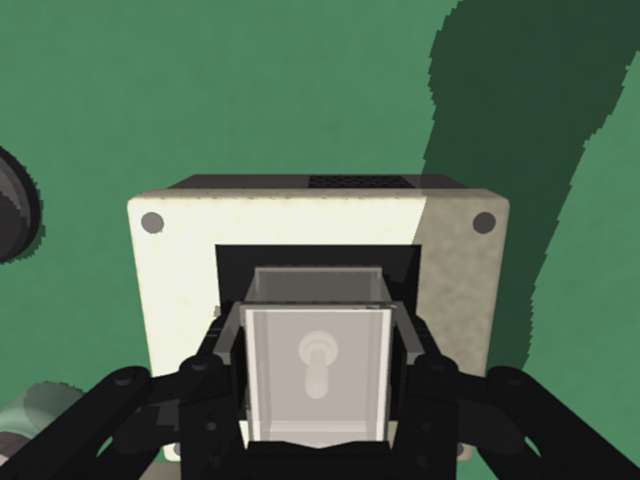

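{"api": "apply_moves", "payload": {"moves": [[[-0.02, 0.1, -0.22], [0, 0, 0], -1], [[-0.03, 0.26, -0.46], [0, 0, 0], -1], [[-0.03, 0.43, -0.66], [0, 0, 0], -1], [[-0.03, 0.61, -0.85], [0, 0, 0], -1], [[-0.03, 0.81, -1.03], [0, 0, 0], -1], [[-0.03, 1.02, -1.18], [0, 0, 0], -1], [[-0.03, 1.02, -1.18], [0, 0, 0], -1]]}}

```text
t: 18.12
eef_pos: [0.552, 0.2264, 0.1917]
tool_rot: [-0.0, 0.614, 0.789, -0.002]
contact_force: [-0.2, -5.9, -3.2]
gripper_width: 0.582
```

```bash
python3 - <<'E'
from h import *
o=get_obs();c=save('w12','wrist');s=save('s12','side');print(o['eef_pos'],o['gripper_width'],o['contact_force'],o['torque'])
cv2.imwrite('pics/j12.png',np.hstack([cv2.resize(c['color'],(400,300)),cv2.resize(s['color'][100:250,220:420],(400,300))])[...,::-1])
E
```

```text
[0.55203182 0.22642933 0.19168184] 0.5819118194736782 [-0.22465514 -5.9194666  -3.15010616] [-1.22168197  0.46673037  0.02678462]
```

View pics/j12.png

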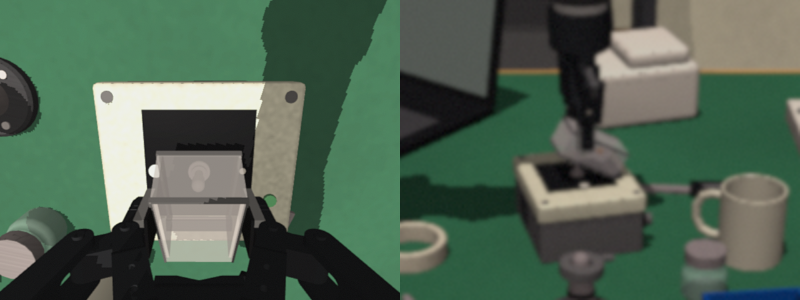

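{"api": "apply_moves", "payload": {"moves": [[[-0.03, 0.24, -0.14], [0, 0, 0], -1], [[-0.03, 0.47, -0.24], [0, 0, 0], -1], [[-0.03, 0.72, -0.33], [0, 0, 0], -1], [[-0.03, 0.98, -0.38], [0, 0, 0], -1], [[-0.03, 1.24, -0.42], [0, 0, 0], -1], [[-0.03, 1.5, -0.42], [0, 0, 0], -1], [[-0.03, 1.76, -0.4], [0, 0, 0], -1], [[-0.03, 2.03, -0.36], [0, 0, 0], -1], [[-0.03, 2.4, -0.25], [0, 0, 0], -1], [[-0.03, 2.5, -0.22], [0, 0, 0], -1], [[-0.03, 2.5, -0.22], [0, 0, 0], -1]]}}

```text
t: 19.6
eef_pos: [0.6133, 0.2419, 0.1983]
tool_rot: [-0.0, 0.614, 0.789, -0.001]
contact_force: [-2.6, -4.3, 1.8]
gripper_width: 0.58
```

```bash
python3 - <<'E'
from h import *
o=get_obs();c=save('w13','wrist');s=save('s13','side');print(o['eef_pos'],o['gripper_width'],o['contact_force'],o['torque'])
cv2.imwrite('pics/j13.png',np.hstack([cv2.resize(c['color'],(400,300)),cv2.resize(s['color'][100:250,220:420],(400,300))])[...,::-1])
E
```

```text
[0.61334264 0.24188702 0.19827226] 0.5796839725243148 [-2.57319374 -4.26925204  1.80547503] [-1.02410985  0.82426237 -0.01052919]
```

View pics/j13.png

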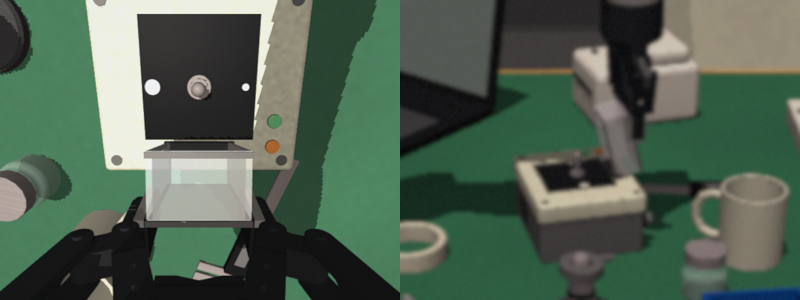

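{"api": "apply_moves", "payload": {"moves": [[[0, 0, 0], [0, 0, 0], 0.5], [[0, 0, 0], [0, 0, 0], 0.9], [[0, 0, 0], [0, 0, 0], 0.9], [[0, 0, -0.6], [0, 0, 0], 0.9], [[0, 0, -2], [0, 0, 0], 0.9], [[0, 0, -3.5], [0, 0, 0], 0.9], [[0, -1, -3.6], [0, 0, 0], 0.5], [[0, -2.6, -3.6], [0, 0, 0], 0], [[0, -4, -3.6], [0, 0, 0], -0.4], [[0, -4.2, -3.6], [0, 0, 0], -0.4], [[0, -4.2, -3.6], [0, 0, 0], -0.4]]}}

```text
t: 21.08
eef_pos: [0.5123, 0.2174, 0.2885]
tool_rot: [0.0, 0.614, 0.79, 0.001]
contact_force: [0.1, -0.1, -0.1]
gripper_width: 0.301
```

```bash
python3 - <<'E'
from h import *
import pickle
o=get_obs();c=save('w14','wrist');s=save('s14','side');print(o['eef_pos'],o['gripper_width'],o['contact_force'],o['torque'])
pickle.dump((o,c,s),open('w14.pkl','wb'))
cv2.imwrite('pics/j14.png',np.hstack([cv2.resize(c['color'],(400,300)),cv2.resize(s['color'][100:250,220:420],(400,300))])[...,::-1])
B=np.array([.5475,.226]);ya=np.radians(14.2);X=np.array([np.cos(ya),np.sin(ya)])
go([*(B-.007*X),.165],104.2)
E
```

```text
[0.51229963 0.21736868 0.28848908] 0.3010695345568505 [ 0.10088182 -0.13747489 -0.09032373] [-0.00073872  0.02855261 -0.0117673 ]
t 21.18 pos [0.5128 0.2174 0.288 ] shift [-0.01  1.14  4.92] turn [ 0.01 -0.    0.01]
```

View pics/j14.png

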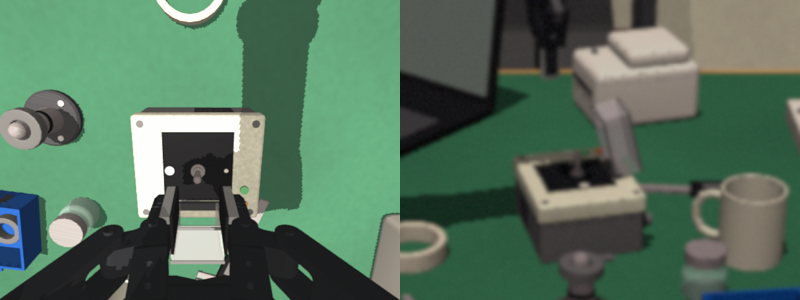

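View pics/w14.png

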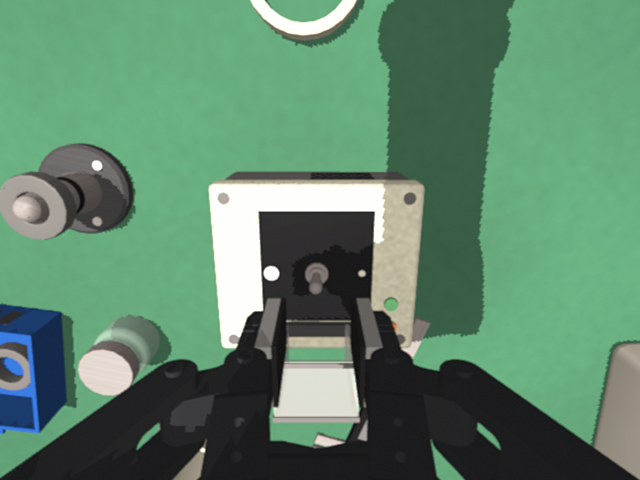

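{"api": "apply_moves", "payload": {"moves": [[[0, 1.1, 1.5], [0, 0, 0], -0.4], [[0, 1.1, 3], [0, 0, 0], -0.4], [[0, 1.1, 4.2], [0, 0, 0], -0.4], [[0, 1.1, 4.9], [0, 0, 0], -0.4], [[0, 1.1, 4.9], [0, 0, 0], -0.4], [[0, 1.1, 4.9], [0, 0, 0], -0.4]]}}

```text
t: 21.92
eef_pos: [0.5393, 0.2242, 0.166]
tool_rot: [0.0, 0.614, 0.79, 0.001]
contact_force: [-0.2, -0.3, -0.2]
gripper_width: 0.297
```

```bash
python3 - <<'E'
from h import *
o=get_obs();c=save('w15','wrist');s=save('s15','side');print(o['eef_pos'],o['gripper_width'],o['contact_force'],o['torque'])
cv2.imwrite('pics/j15.png',np.hstack([cv2.resize(c['color'],(400,300)),cv2.resize(s['color'][100:250,220:420],(400,300))])[...,::-1])
E
```

```text
[0.53930832 0.22415474 0.16598638] 0.29716108334067476 [-0.15603953 -0.33919295 -0.18223053] [0.00640006 0.0075458  0.0229023 ]
```

View pics/j15.png

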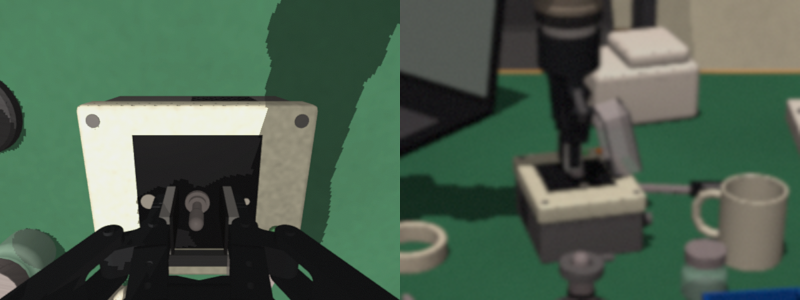

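{"api": "apply_moves", "payload": {"moves": [[[0.2, 0, 0], [0, 0, 0], -0.4], [[0.35, 0, 0], [0, 0, 0], -0.4], [[0.5, 0, 0], [0, 0, 0], -0.4], [[0.6, 0, 0], [0, 0, 0], -0.4], [[0.7, 0, 0], [0, 0, 0], -0.4], [[0.78, 0, 0], [0, 0, 0], -0.4], [[0.78, 0, 0], [0, 0, 0], -0.4]]}}

```text
t: 22.9
eef_pos: [0.5346, 0.2396, 0.1649]
tool_rot: [0.001, 0.615, 0.789, -0.001]
contact_force: [2.3, -8.9, 2.1]
gripper_width: 0.298
```

```bash
python3 - <<'E'
from h import *
o=get_obs();c=save('w16','wrist');s=save('s16','scene');print(o['eef_pos'],o['gripper_width'],o['contact_force'],o['torque'])
cv2.imwrite('pics/j16.png',np.hstack([cv2.resize(c['color'],(400,300)),cv2.resize(s['color'][140:260,300:460],(400,300))])[...,::-1])
E
```

```text
[0.53459315 0.23957449 0.16485762] 0.29824286310978265 [ 2.31988794 -8.86531784  2.14006879] [-1.95028829 -0.58173152 -0.03328227]
```

View pics/j16.png

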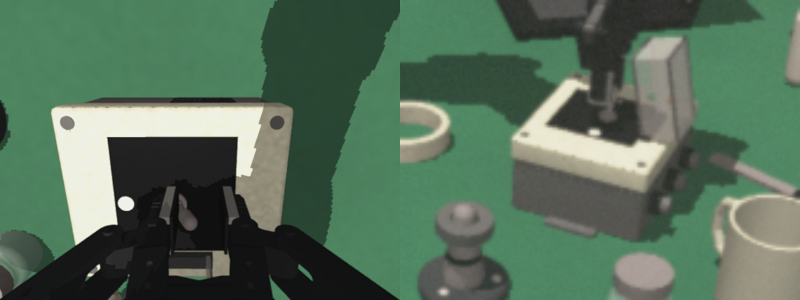

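{"api": "apply_moves", "payload": {"moves": [[[-0.3, 0, 0], [0, 0, 0], -0.4], [[-0.4, 0, 0], [0, 0, 0], -0.4], [[-0.4, 0, -1.5], [0, 0, 0], -0.4], [[-0.6, -0.5, -3.5], [0, 0, 0], -0.4], [[-0.8, -1.1, -4.9], [0, 0, 0], -0.4], [[-0.8, -1.1, -4.9], [0, 0, 0], -0.4]]}}

```text
t: 23.75
eef_pos: [0.5123, 0.2172, 0.2903]
tool_rot: [0.0, 0.613, 0.79, 0.003]
contact_force: [0.7, 0.4, -1.3]
gripper_width: 0.298
```

```bash
python3 - <<'E'
from h import *
import pickle
o=get_obs();c=save('w17','wrist');s=save('s17','scene');print(o['eef_pos'],o['gripper_width'],o['contact_force'],o['torque'])
pickle.dump((o,c,s),open('w17.pkl','wb'))
B=np.array([.5475,.226]);ya=np.radians(14.2);X=np.array([np.cos(ya),np.sin(ya)]);Y=np.array([-X[1],X[0]])
for t in(0,.35,.45,.5): 
    p=B+Y*.031*np.sin(t)
    print(t,'tip',proj(c,[*p,.08+.031*np.cos(t)],o))
print('base',proj(c,[*B,.08],o))
cv2.imwrite('pics/j17.png',np.hstack([cv2.resize(c['color'][200:380,200:440],(400,300)),cv2.resize(s['color'][140:260,300:460],(400,300))])[...,::-1])
E
```

```text
[0.51226715 0.21720625 0.29030904] 0.29818538951139595 [ 0.65325401  0.43468794 -1.33337316] [-0.01339173 -0.01356754  0.00042624]
0 tip (np.float64(288.44589473902926), np.float64(316.2446229475971))
0.35 tip (np.float64(287.30383677498736), np.float64(331.743677879914))
0.45 tip (np.float64(286.56974092198277), np.float64(335.8246771033313))
0.5 tip (np.float64(286.1407475711819), np.float64(337.77418150013716))
base (np.float64(270.98393272401563), np.float64(316.33007622241996))
```

View pics/j17.png

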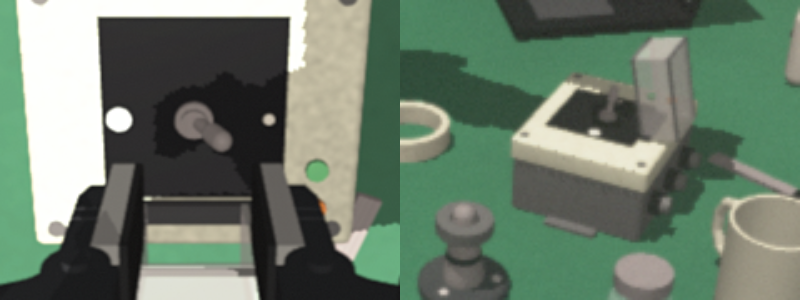

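```bash
python3 - <<'E'
from h import *
import pickle
o,c,s=pickle.load(open('w17.pkl','rb'));o2,c2,_=pickle.load(open('w14.pkl','rb'))
a=c['color'][250:310,290:360,::-1];b=c2['color'][250:310,290:360,::-1]
A=[cv2.resize(np.clip(x.astype(float)*1.8,0,255).astype(np.uint8),None,fx=5.6,fy=5.6,interpolation=cv2.INTER_CUBIC) for x in(b,a)]
B=np.array([.5475,.226]);ya=np.radians(14.2);X=np.array([np.cos(ya),np.sin(ya)]);Y=np.array([-X[1],X[0]])
for im,cc,oo,ts in((A[0],c2,o2,[0]),(A[1],c,o,[.35,.45])):
  for t in ts:
    p=B+Y*.0265*np.sin(t); r,q=proj(cc,[*p,.08+.0265*np.cos(t)],oo)
    cv2.circle(im,(int((q-290+.5)*5.6),int((r-250+.5)*5.6)),int(.0045*399/.245*5.6) ,(0,0,255) if t!=.45 else (0,255,0),1)
cv2.imwrite('pics/j17b.png',np.hstack(A))
E
```

```text
(no output)
```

View pics/j17b.png

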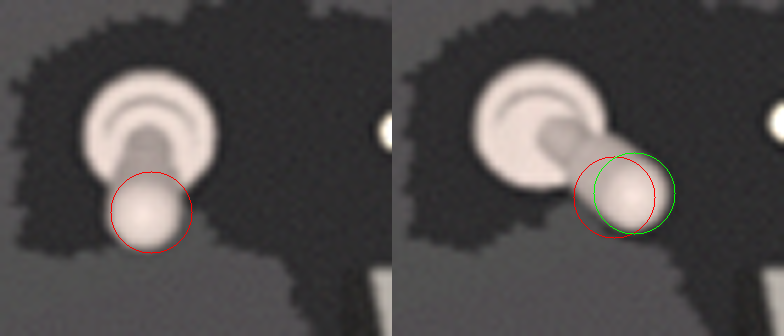

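```bash
python3 - <<'E'
from h import *
go([.6133,.2419,.198],104.2)
E
```

```text
t 23.85 pos [0.5115 0.2172 0.2873] shift [-0.06  4.19  3.57] turn [ 0.   -0.    0.02]
```

{"api": "apply_moves", "payload": {"moves": [[[-0.06, 1, -0.3], [0, 0, 0], 1], [[-0.06, 2.5, -0.3], [0, 0, 0], 1], [[-0.06, 4, -0.3], [0, 0, 0], 1], [[-0.06, 4.19, 0], [0, 0, 0], 1], [[-0.06, 4.19, 1.2], [0, 0, 0], 1], [[-0.06, 4.19, 2.6], [0, 0, 0], 1], [[-0.06, 4.19, 3.5], [0, 0, 0], 1], [[-0.06, 4.19, 3.55], [0, 0, 0], 1], [[-0.06, 4.19, 3.55], [0, 0, 0], 0.5], [[-0.06, 4.19, 3.55], [0, 0, 0], 0], [[-0.06, 4.19, 3.55], [0, 0, 0], -1], [[-0.06, 4.19, 3.55], [0, 0, 0], -1], [[-0.06, 4.19, 3.55], [0, 0, 0], -1]]}}

```text
t: 25.48
eef_pos: [0.6142, 0.2418, 0.2]
tool_rot: [0.0, 0.613, 0.79, 0.001]
contact_force: [-0.8, 1.1, 6.1]
gripper_width: 0.576
```

```bash
python3 - <<'E'
from h import *
o=get_obs();c=save('w18','wrist');s=save('s18','side');print(o['eef_pos'],o['gripper_width'],o['contact_force'],o['torque'])
cv2.imwrite('pics/j18.png',np.hstack([cv2.resize(c['color'],(400,300)),cv2.resize(s['color'][100:250,220:420],(400,300))])[...,::-1])
r=np.hypot(.062,.028);a0=np.arctan2(.028,.062);t0=1.53
f=lambda t:np.array([-r*np.cos(a0+t),-r*np.sin(a0+t)])
for th in np.linspace(t0,-.02,17)[1:]:
    print(round(th,2),((f(th)-f(t0))/.025).round(2))
E
```

```text
[0.61421815 0.24182259 0.19999966] 0.5756673539574649 [-0.76409962  1.13328668  6.06284734] [ 0.25291323  0.30282999 -0.09420456]
1.43 [-0.25 -0.09]
1.34 [-0.5  -0.15]
1.24 [-0.77 -0.19]
1.14 [-1.03 -0.2 ]
1.05 [-1.29 -0.18]
0.95 [-1.55 -0.14]
0.85 [-1.81 -0.08]
0.76 [-2.06  0.01]
0.66 [-2.29  0.12]
0.56 [-2.52  0.26]
0.46 [-2.73  0.41]
0.37 [-2.93  0.59]
0.27 [-3.11  0.78]
0.17 [-3.27  0.99]
0.08 [-3.4   1.22]
-0.02 [-3.52  1.45]
```

View pics/j18.png

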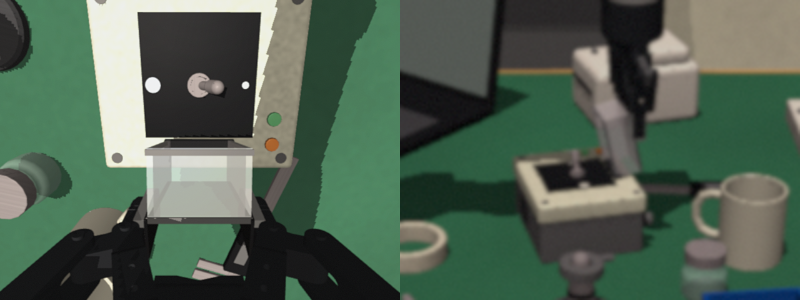

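{"api": "apply_moves", "payload": {"moves": [[[0, -0.25, -0.09], [0, 0, 0], -1], [[0, -0.5, -0.15], [0, 0, 0], -1], [[0, -0.77, -0.19], [0, 0, 0], -1], [[0, -1.03, -0.2], [0, 0, 0], -1], [[0, -1.29, -0.18], [0, 0, 0], -1], [[0, -1.55, -0.14], [0, 0, 0], -1], [[0, -1.81, -0.08], [0, 0, 0], -1], [[0, -2.06, 0.01], [0, 0, 0], -1], [[0, -2.29, 0.12], [0, 0, 0], -1], [[0, -2.52, 0.26], [0, 0, 0], -1], [[0, -2.73, 0.41], [0, 0, 0], -1], [[0, -2.93, 0.59], [0, 0, 0], -1], [[0, -2.93, 0.59], [0, 0, 0], -1]]}}

```text
t: 27.2
eef_pos: [0.543, 0.2237, 0.1846]
tool_rot: [0.0, 0.613, 0.79, 0.001]
contact_force: [-0.4, 3.7, 4.6]
gripper_width: 0.577
```

```bash
python3 - <<'E'
from h import *
o=get_obs();c=save('w19','wrist');s=save('s19','side');print(o['eef_pos'],o['gripper_width'],o['contact_force'],o['torque'])
cv2.imwrite('pics/j19.png',np.hstack([cv2.resize(c['color'],(400,300)),cv2.resize(s['color'][100:250,220:420],(400,300))])[...,::-1])
E
```

```text
[0.542988   0.22373172 0.18461894] 0.5767982842236571 [-0.44289369  3.67172951  4.57278413] [ 0.8290898  -0.20498329  0.0056275 ]
```

View pics/j19.png

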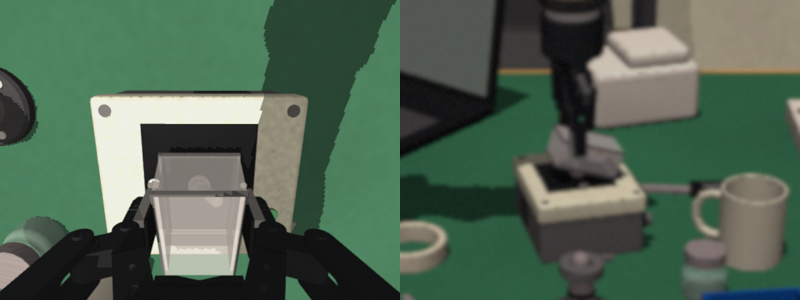

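{"api": "apply_moves", "payload": {"moves": [[[0, -0.18, 0.19], [0, 0, 0], -1], [[0, -0.34, 0.4], [0, 0, 0], -1], [[0, -0.47, 0.63], [0, 0, 0], -1], [[0, -0.55, 0.8], [0, 0, 0], -1], [[0, -0.59, 0.9], [0, 0, 0], -1], [[0, -0.59, 0.9], [0, 0, 0], -1]]}}

```text
t: 28.05
eef_pos: [0.5295, 0.2202, 0.1651]
tool_rot: [-0.0, 0.614, 0.79, 0.002]
contact_force: [-8.1, 1.2, 33.1]
gripper_width: 0.576
```

```bash
python3 - <<'E'
from h import *
o=get_obs();c=save('w20','wrist');s=save('s20','side');print(o['eef_pos'],o['gripper_width'],o['contact_force'],o['torque'])
cv2.imwrite('pics/j20.png',np.hstack([cv2.resize(c['color'],(400,300)),cv2.resize(s['color'][100:250,220:420],(400,300))])[...,::-1])
E
```

```text
[0.52953095 0.22020785 0.16511656] 0.5760224685471416 [-8.14919858  1.17828829 33.08696102] [0.06802514 1.59533159 0.04063969]
```

View pics/j20.png

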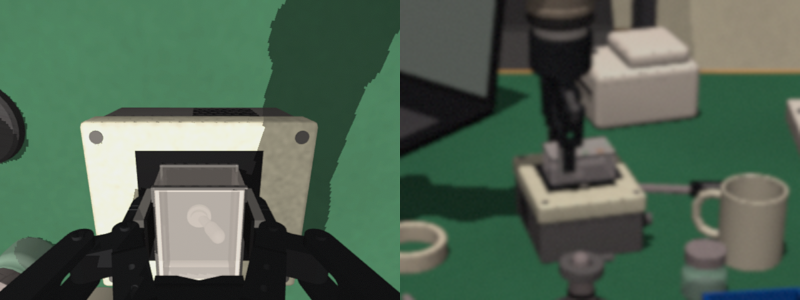

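{"api": "apply_moves", "payload": {"moves": [[[0, 0, -0.03], [0, 0, 0], 0.5], [[0, 0, -0.03], [0, 0, 0], 0.9], [[0, 0, -0.03], [0, 0, 0], 0.9], [[0, 0, -0.5], [0, 0, 0], 0.9], [[0, 0, -2], [0, 0, 0], 0.9], [[0, -0.8, -4], [0, 0, 0], 0.9], [[0, -1.6, -5], [0, 0, 0], 0.9], [[0, -1.6, -5], [0, 0, 0], 0.9], [[0, -1.6, -5], [0, 0, 0], 0.9]]}}

```text
t: 29.28
eef_pos: [0.4897, 0.2094, 0.2861]
tool_rot: [-0.0, 0.614, 0.79, -0.0]
contact_force: [-0.8, 1.1, 0.1]
gripper_width: 0.948
```

```bash
python3 - <<'E'
from h import *
o=get_obs();c=save('w21','wrist');s=save('s21','side');k=save('k21','scene');print(o['eef_pos'],o['contact_force'])
def f(x):return cv2.resize(x,(400,300),interpolation=2)
B=np.array([.5475,.226]);ya=np.radians(14.2);X=np.array([np.cos(ya),np.sin(ya)]);Y=np.array([-X[1],X[0]])
im=cv2.resize(c['color'],None,fx=3,fy=3,interpolation=2)
for z,cl in((.116,(255,0,0)),):
    P=[proj(c,[*(B+X*a+Y*b),z],o) for a,b in((-.038,-.025),(-.038,.025),(.042,.025),(.042,-.025))]
    cv2.polylines(im,[np.array([[int(3*q[1]+1),int(3*q[0]+1)] for q in P])],True,cl,1)
cv2.imwrite('pics/j21.png',np.vstack([np.hstack([f(c['color']),f(im[3*220:3*400,3*200:3*440])]),np.hstack([f(s['color'][120:280,220:433]),f(k['color'][130:280,260:460])])])[...,::-1])
E
```

```text
[0.48973792 0.20940428 0.28610763] [-0.81212898  1.05969455  0.0623287 ]
```

View pics/j21.png

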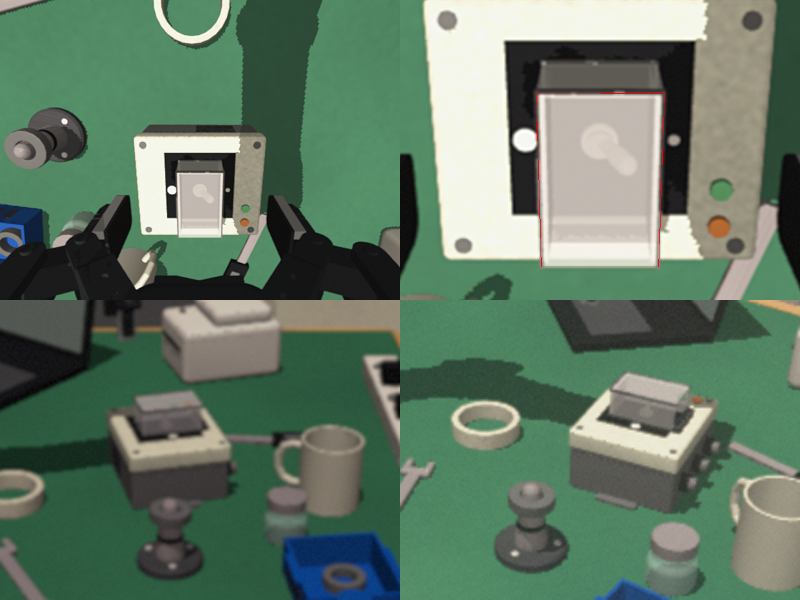

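```bash
python3 -c "
from h import *
print(hand_in(), get_obs()['t'])"
```

```text
the job is handed in; nothing more can be done
the job is handed in; nothing more can be done
```

The job is handed in, about 29 s into the 72 s. No check failed, though `hand_in()` gave no verdict.

- **Ring:** I took the clipboard ring, which measured about 24 mm bore in the close crop. I lowered it on the gauge until a light stop of about 3 N, with its underside near 62 mm, so it stopped at the upper band. After release, the ring model overlaid on the wrist, side and scene pictures matched to within 1–2 mm, and the ring looked level. My position checks on the gauge differed by up to about 2 mm, and I corrected for that before the ring went down the taper.
- **Toggle:** I lifted the cover to about 1.5 rad and pushed the toggle to the left, towards the small dot. A close-up of its tip matched the 0.45 rad model.
- **Cover:** I closed the cover again, pressing down with about 33 N measured at the wrist at the end of the stroke (the limit is 120 N). Its rim matched the closed outline in the last picture.
- **Other things:** The spare ring is still in the tray. The bystanders in view in the last pictures look undisturbed, and nothing is touching the robot.

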